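Set the press gauge, stack the brush cartons and press them

TASK

First turn the black gauge knob until the pointer lines up with the red mark (not the blue one), and draw the tray by its red handle fully out from under the green bridge. Then stack all the brush cartons flat and squarely, one upon another, in one column inside the red outline in the middle of the tray, and set the wooden pressing board squarely on top, grip upwards. Finally slide the loaded tray fully home under the bridge, with the column still square and the gauge still on the red mark, and do not knock over the bobbin of white thread.

Things in the scene. Friction and masses are not known exactly. Their poses are not given: they have to be found in the camera images.
- knob_grip (a point): centre of the round black ribbed gauge knob, 40 mm across and 32 mm high (on a 52 mm collar 6 mm high), standing on the grey console (170 x 150 mm, top 40 mm above the bench); the knob's top is 16 mm above this point, the upper face of the collar 16 mm below it. The axes are the console's: x towards its white scale, y along the scale, z up. The knob turns about its upright axis; it is stiff (0.08 N m) and stays where left
- knob (a joint): angle of the gauge knob, rad, 0 to 12; grows when turned clockwise seen from above. It drives the pointer through a lead screw: 8 mm in the console's +y per rad, no play
- pointer_tip (a point): tip of the thin black pointer that slides along the console's y over the white scale; the axes are the console's. It moves only with the knob
- red_mark_tip (a point): the inner end of the red mark, a 4 mm wide red bar at the edge of the white scale; the axes are the console's. The pointer is set when its tip has the same console y as this point (it then lies 5 mm from it in x)
- blue_mark_tip (a point): the inner end of the blue mark, alike, for another lot: not to be used
- tray (a joint): position of the sliding tray, m: 0 is fully out (loading place), 0.17 is fully home under the bridge; it moves along the tray's y, with about 2 N of friction, and stays where left
- tray_top (a point): centre of the upper face of the tray's flat wooden plate, 134 mm (x) by 130 mm (y), no rim, 40 mm above the bench; a red outline, 114 mm (x) by 66 mm (y) inside, is painted round this point for the column. Axes: y along the track towards the bridge, x across it, z up. The tray runs on a green base 150 mm wide and 26 mm high
- tray_handle (a point): middle of the upright red handle of the tray, a round post 20 mm across, its top 17.5 mm above this point; the steel strap it stands on has its upper face 19.5 mm below. It lies 130 mm from the middle of the plate, in -y of the tray. Axes as the tray's
- bridge (a point): middle of the underside of the fixed green bridge's beam, 270 mm above the bench, straight above the middle of the tray when that is fully home. The bridge is 60 mm long along the track; its two posts leave 142 mm between them across the track; its top is at 300 mm. An aluminium ram plate hangs below the beam, its underside 240 to 265 mm above the bench. Axes as the tray's
- carton0_center (a point): centre of a closed brush carton, 110 mm (x) by 60 mm (y) by 36 mm (z), 0.1 to 0.25 kg, brown cardboard with a blue band; all cartons have the same size, and only some of the four are present
- carton1_center (a point): centre of the carton with a red band, alike
- carton2_center (a point): centre of the carton with a yellow band, alike
- carton3_center (a point): centre of the carton with a green band, alike
- board_center (a point): centre of the plate of the pressing board: a wooden plate 110 mm (x) by 60 mm (y) by 14 mm (z), 0.25 kg, with a dark wooden grip bar on top, 50 mm (x) by 22 mm (y) by 30 mm high, so its top is 37 mm above this point
- bobbin_white: upright wooden bobbin with white thread, 134 mm high, foot 52 mm across; origin at the middle of its foot; not to be knocked over
Not all that is in view belongs to the job. Leave any pink or turquoise look-alike of the part that bears carton3_center alone. What is shaped like the part that bears carton1_center but purple is not meant.

How it is judged (in metres and radians):
On the way, in this order (a step that is already met when the one before it is completed fails the run):
1. the pointer is on the red mark and the tray is fully out (y of pointer_tip in the frame of red_mark_tip between -0.003 and 0.003 m and value of joint tray below 0.012 m), for 0.3 s.
2. all cartons stand in one square column on the drawn-out tray, let go (all of step 1 and horizontal distance between each of carton0_center, carton1_center, carton2_center, carton3_center and tray_top below 0.012 m and angle between the x axis of each of carton0_center, carton1_center, carton2_center, carton3_center and the x axis of tray_top, either way round below 0.14 rad and angle between the z axis of each of carton0_center, carton1_center, carton2_center, carton3_center and the z axis of tray_top, either way round below 0.08 rad and z of each of carton0_center, carton1_center, carton2_center, carton3_center in the frame of tray_top above 0.003 m and contact force between each of carton0, carton1, carton2, carton3 and the fingers below 0.2 N), for 0.3 s.
3. the board lies squarely on top of the column, the tray still out, all let go (all of step 2 and horizontal distance between board_center and tray_top below 0.012 m and angle between the x axis of board_center and the x axis of tray_top, either way round below 0.14 rad and angle between the z axis of board_center and the z axis of tray_top, either way round below 0.08 rad and z of board_center in the frame of tray_top above 0.003 m and angle between board_center's own z axis and vertical below 0.1 rad and z of each of carton0_center, carton1_center, carton2_center, carton3_center in the frame of board_center below -0.02 m and contact force between board and the fingers below 0.2 N), for 0.3 s.
At the end, for the whole second after the job is handed in: Tray within 8 mm of home; all cartons present and the board in one column, each within 12 mm of the tray's middle, within 0.14 rad of its direction and flat (0.08 rad), board topmost, grip up; pointer within 3 mm of the red mark along the scale (y of pointer_tip in the frame of red_mark_tip between -0.003 and 0.003 m and value of joint tray above 0.162 m and horizontal distance between each of carton0_center, carton1_center, carton2_center, carton3_center, board_center and tray_top below 0.012 m and angle between the x axis of each of carton0_center, carton1_center, carton2_center, carton3_center, board_center and the x axis of tray_top, either way round below 0.14 rad and angle between the z axis of each of carton0_center, carton1_center, carton2_center, carton3_center, board_center and the z axis of tray_top, either way round below 0.08 rad and z of each of carton0_center, carton1_center, carton2_center, carton3_center, board_center in the frame of tray_top above 0.003 m and angle between board_center's own z axis and vertical below 0.1 rad and z of each of carton0_center, carton1_center, carton2_center, carton3_center in the frame of board_center below -0.02 m); the robot touches nothing.
It fails at once if the white bobbin is knocked over (angle between bobbin_white's own z axis and vertical above 0.7 rad).
Of carton0, carton1, carton2, carton3 only 2 to 4 are there at a start; the rules pass over those that are not, and their reading is None.
At some moment in a run one of carton0, carton1, carton2, carton3 may be knocked a few centimetres aside while the robot is not near it.
It also fails if it takes over 210 s, if anything falls off the work surface, if the arm or the gripper's body presses on something with over 40 N, if the wrist force passes 120 N, or if a joint passes its speed limit or range.

ROBOT

A 6-joint arm with a two-finger parallel gripper is mounted at the origin on the work surface. World frame = base frame: x ahead of the robot, y to its left, z up, the work surface at z = 0. Lengths are in mm, angles in rad, forces in N, time in s.
With the tool pointing down it reaches from about 275 to 1000 mm from the base axis. Payload 8.4 kg.
Tool frame: the origin (TCP) lies at the very end of the fingers, on their centre line; the grasp point (between the pads) lies r.hold_point_z behind it (r.hold_point_z is the distance from the TCP to the grasp point, in mm); x points along the fingers, z is the direction in which the jaws open and shut, and the axes are right-handed (so a half turn about x gives the same grasp; the last joint's range is limited). The gripper opens to 85 mm and grips with 20 to 120 N. Pads are 22 mm wide; open, the fingers measure 114 mm over their backs; the gripper's body (76 mm by 85 mm) begins 54 mm behind the grasp point. The pads swing forward as they close: fully open they stand 13 mm farther back than shut.
Start: joints at [1.321, 0.353, 1.633, -0, 1.155, -0.002], TCP at [153.293, 605.912, 231.281] pointing down, gripper open.
Joint ranges: [-2.63, 2.63], [-0.92, 2.1], [0.06, 2.66], [-1.3, 4.44], [0, 2.69], [-3.02, 3.02]. Speed limits (rad/s): [2.22, 2.22, 2.79, 3.14, 3.14, 3.14].

INTERFACE

Orientations are given as [roll, pitch, yaw] about the fixed x, y, z axes, in that order (R = Rz(yaw) Ry(pitch) Rx(roll)).
In Python, from rig import r gives the robot as it stands.
- The arm moves only by the tool jog_arm, never from a script. Its argument "series" is a list of rows, each a list of 7 numbers: the turn, a rotation vector about the tool's x, y, z in degrees, then the shift along the tool's x, y, z in cm, then the opening, from 0 (shut) to 1 (fully open). In form: [[wx, wy, wz, tx, ty, tz, fingers], ...]. A call has 1 to 20 rows; each row shifts and turns the commanded pose from where the row before left it, along the tool's axes as they then stand; what a row does not reach is not made up. A row lasts 1/10 s, in which the tool goes at most 50 mm and 8.59 degrees, less where a joint would pass 70% of its speed; a pose out of reach is approached as far as the arm can. A call with a gripper value outside its range is refused whole. The fingers move at their own pace and stop on an object; "force" is the grip in N (left out, the last holds). Time passes only in rows, so rows that do not move let the fingers close. It gives the time, the measured TCP pose, the force and the opening at its end, in the units of the state.
- r.sense(): the state, without advancing time (a new reading comes with each control period).
- r.grab_frame(name): name is "scene" or "side" or "wrist"; returns (picture, depth): 384x512x3 uint8, red, green, blue; 384x512 float32, mm along the optical axis (not along the pixel's ray), 0 where there is no reading.
- r.get_calibration(name): a dict with "mtx" (3x3 intrinsics, pixels), "position" and "rotation" of the camera in the world; the wrist camera has in their place "mount" (4x4, takes a point from camera to tool coordinates, whose origin is the TCP and whose axes are the tool frame's). Camera axes: x right, y down, z forward; pixel columns grow to the right and rows downward; lengths in mm; the calibration is good to about 2 mm. A picture is of the moment at which its call begins: read the wrist's pose just before it. get_calibration takes no time and is no camera call.
- r.sign_off(): hands the job in, once; it reports no verdict.
The state is a dict: "clock": time; "qpos": joint angles; "qvel": joint speeds; "joint_efforts": joint torques, N m; "eef_pos": TCP position; "tcp_rot": TCP orientation; "contact_force": force on the tool from outside, world axes, zero at the start; "wrist_torque": the same for the moment, N m; "opening": opening from 0.0 (shut) to 1.0 (fully open).
Only numpy, scipy, OpenCV 4.12 (cv2) and the standard library are available. Lean on these libraries where they do the work, as an engineer would, in place of code of your own. Each camera call takes 0.05 s, during which the arm holds its last target.

## Working session

There is one attempt and no reset: what is moved stays moved. The work goes in short steps, Python scripts to look and compute and a tool call to move; the robot and the scene stay as the last step left them, time stands still between calls to the robot, and variables do not carry over. Pictures are saved under pics/ and viewed, and the job is handed in when it is done.

Besides the shell and the picture viewer there is one more tool, called after "Call:" as name([rows], argument=value, ...), one row to a line, values as JSON. jog_arm: Moves the arm, as the interface text tells. Its arguments: {"type":"object","properties":{"series":{"type":"array"},"force":{"type":"number"}},"required":["series"]}

```bash
ls; mkdir -p pics; cat > h.py <<'E'
import numpy as np, cv2, pickle
from rig import r
from scipy.spatial.transform import Rotation as R
def shot(name,tag):
    s=r.sense(); p,d=r.grab_frame(name); c=r.get_calibration(name)
    if 'mount' in c:
        T=np.eye(4);T[:3,:3]=R.from_euler('xyz',s['tcp_rot']).as_matrix();T[:3,3]=s['eef_pos']
        M=T@np.array(c['mount'])
    else:
        M=np.eye(4); ro=np.array(c['rotation']); M[:3,:3]=ro if ro.shape==(3,3) else R.from_euler('xyz',ro).as_matrix();M[:3,3]=c['position']
    pickle.dump((p,d,np.array(c['mtx']),M),open(f'pics/{tag}.pkl','wb'))
    cv2.imwrite(f'pics/{tag}.png',p[:,:,::-1]); return p,d
def load(tag): return pickle.load(open(f'pics/{tag}.pkl','rb'))
def pt(tag,u,v,z=None):
    p,d,K,M=load(tag)
    ray=np.linalg.inv(K)@[u,v,1.]
    if z is None:
        zz=d[int(round(v)),int(round(u))]; return (M@np.append(ray*zz,1))[:3]
    w=M[:3,:3]@ray; return M[:3,3]+w*(z-M[2,3])/w[2]
def proj(tag,P):
    p,d,K,M=load(tag); q=np.linalg.inv(M)@np.append(P,1); q=K@q[:3]; return q[:2]/q[2]
def cloud(tag):
    p,d,K,M=load(tag); v,u=np.mgrid[:384,:512]; X=np.stack([u,v,np.ones_like(u)],-1)@np.linalg.inv(K).T*d[...,None]
    return X@M[:3,:3].T+M[:3,3]
def crop(tag,u0,v0,u1,v1,k,out):
    p=load(tag)[0]; cv2.imwrite(f'pics/{out}.png',cv2.resize(p[v0:v1,u0:u1,::-1],None,fx=k,fy=k,interpolation=cv2.INTER_CUBIC))
E
python3 - <<'E'
from h import *
print(r.sense(), r.hold_point_z)
for n in ['scene','side','wrist']:
    shot(n,n+'0'); print(n,r.get_calibration(n))
E
```

```text
pics
{'clock': 0.0, 'qpos': array([ 1.32059976e+00,  3.53656110e-01,  1.63414840e+00, -6.74825716e-06,
        1.15518471e+00, -2.43401249e-03]), 'qvel': array([-0.000814  ,  0.0020406 ,  0.00079289,  0.00025655, -0.00066793,
       -0.00093586]), 'joint_efforts': array([-7.04733557e-04, -6.05259061e+01, -3.42047703e+01, -6.22935772e-05,
        9.67127999e-03, -1.92381543e-05]), 'eef_pos': array([153.17598016, 605.44396548, 230.55060214]), 'tcp_rot': array([-3.13960872,  1.56939975, -1.81657222]), 'contact_force': array([ 1.72013719, -0.43745203, -0.15589592]), 'wrist_torque': array([ 0.02548489, -0.00792905,  0.02032228]), 'opening': 1.0038730599771997} 18.700000000000003
scene {'mtx': array([[381.08338351,   0.        , 255.13549709],
       [  0.        , 381.08338351, 195.21376862],
       [  0.        ,   0.        ,   1.        ]]), 'position': array([1177.84710149,  261.07993853, 1405.6970567 ]), 'rotation': array([-2.56733844,  0.01437092,  1.9192609 ])}
side {'mtx': array([[392.00214307,   0.        , 253.1292907 ],
       [  0.        , 392.00214307, 186.68113905],
       [  0.        ,   0.        ,   1.        ]]), 'position': array([  47.90484694, -925.67624174,  955.44588916]), 'rotation': array([-2.25898283e+00, -1.14824042e-03, -4.03371040e-01])}
wrist {'mtx': array([[342.82280815,   0.        , 256.29568813],
       [  0.        , 342.82280815, 191.72522529],
       [  0.        ,   0.        ,   1.        ]]), 'mount': array([[ 9.58301662e-04, -3.13851118e-01,  9.49471725e-01,
        -1.42834326e+02],
       [-2.50632603e-04, -9.49472207e-01, -3.13851024e-01,
         8.13781497e+01],
       [ 9.99999509e-01,  6.27953886e-05, -9.88542116e-04,
        -8.58990249e-02],
       [ 0.00000000e+00,  0.00000000e+00,  0.00000000e+00,
         1.00000000e+00]])}
```

View pics/scene0.png

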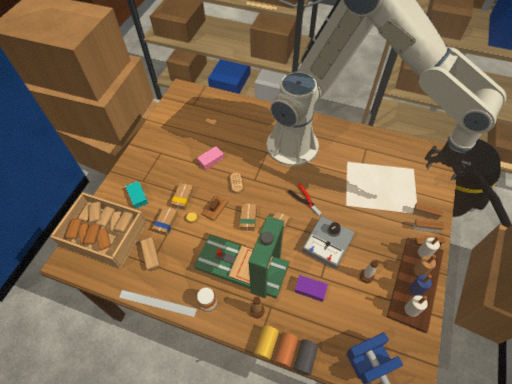

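View pics/side0.png

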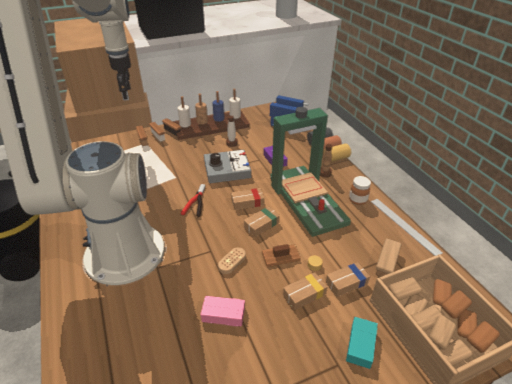

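View pics/wrist0.png

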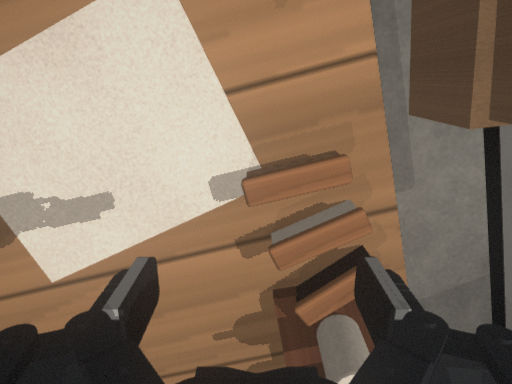

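The scene picture shows the cartons: yellow band (181,195), blue (164,220), green (249,215) and red (281,221, partly hidden). It also shows the board (215,208), tray/bridge (240,262), console (330,240) and the look-alikes in pink, turquoise and purple. I'll enlarge.

```bash
python3 - <<'E'
from h import *
crop('scene0',140,170,300,300,5,'c1'); crop('scene0',290,180,410,300,5,'c2')
crop('side0',190,100,360,240,4.6,'c3'); crop('side0',190,180,390,320,4,'c4')
E
```

```text
(no output)
```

View pics/c1.png

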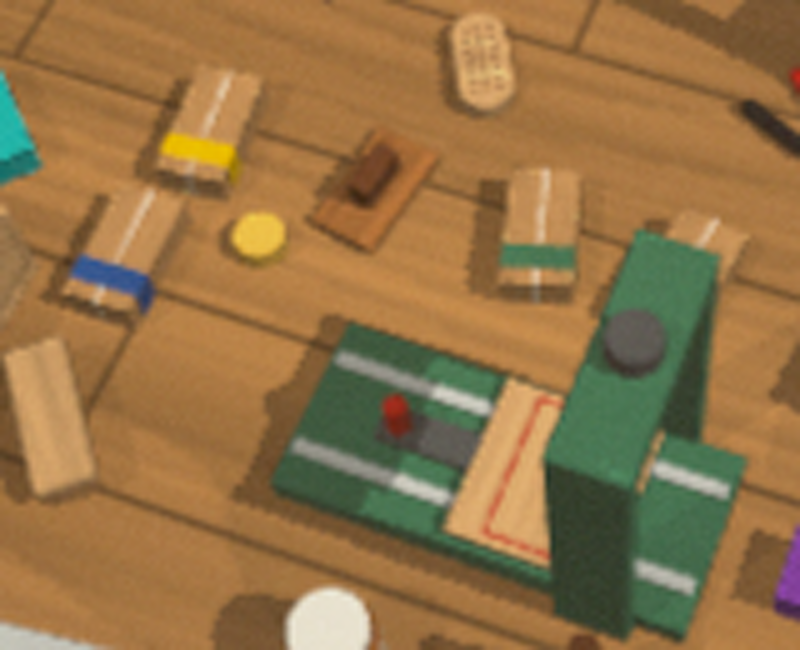

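View pics/c2.png

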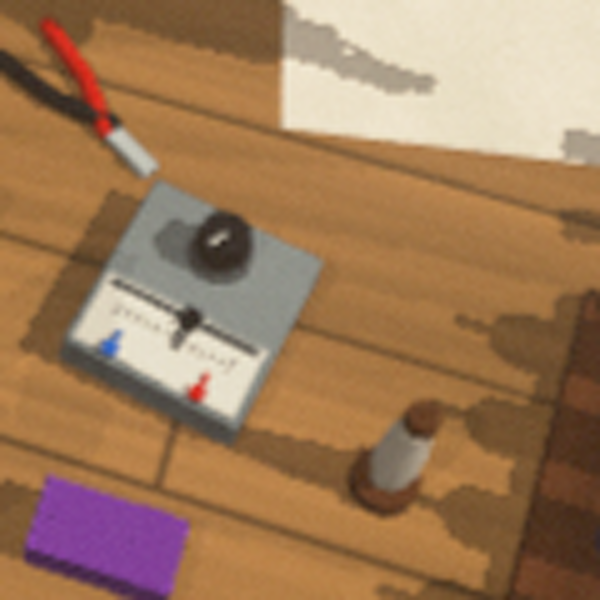

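View pics/c3.png

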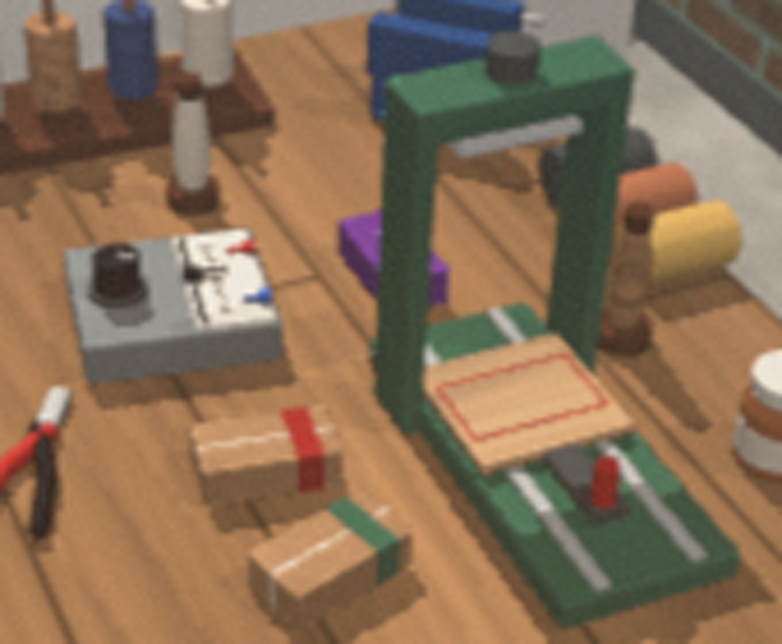

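View pics/c4.png

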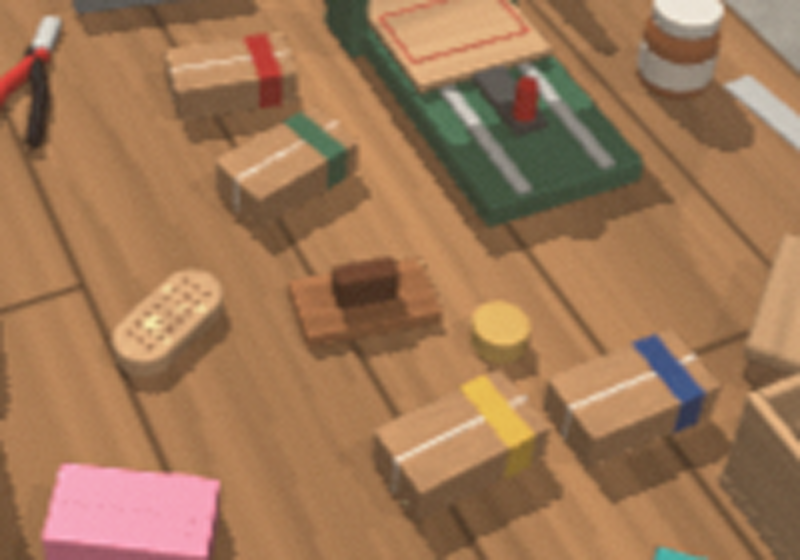

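All four cartons are present. The red mark is at crop (198,388) → scene pixel (330,258), and the blue one at scene (312,250). Now I'll measure everything from the depth.

```bash
cat >> h.py <<'E'
def rects(tag,zlo,zhi,amin=1500,xr=(150,900),yr=(-600,600),res=1.5):
    C=cloud(tag); P=C.reshape(-1,3); m=(P[:,2]>zlo)&(P[:,2]<zhi)&(P[:,0]>xr[0])&(P[:,0]<xr[1])&(P[:,1]>yr[0])&(P[:,1]<yr[1])
    lab=m.reshape(384,512).astype(np.uint8)
    n,L,st,ce=cv2.connectedComponentsWithStats(lab,connectivity=4)
    out=[]
    for i in range(1,n):
        if st[i,4]<15: continue
        Q=C[L==i]; (c,s,a)=cv2.minAreaRect(Q[:,:2].astype(np.float32))
        if s[0]*s[1]<amin: continue
        if s[0]<s[1]: s=(s[1],s[0]); a+=90
        a=(a+90)%180-90
        out.append((np.round(c,1),np.round(s,1),round(a,1),round(float(np.median(Q[:,2])),1),np.round(ce[i]),st[i,4]))
    return out
E
python3 - <<'E'
from h import *
for t in ['scene0','side0']:
    print(t)
    for z in [(28,42)]:
        for o in rects(t,*z): print(o)
E
```

```text
scene0
(array([ 216.2, -329.6]), array([110.8,  66.4]), -31.6, 34.6, array([210., 156.]), np.int32(259))
(array([ 510.3, -551.5]), array([120.2,  60.3]), 47.3, 35.2, array([136., 193.]), np.int32(294))
(array([ 451.1, -358. ]), array([112.6,  63.1]), 5.0, 35.0, array([182., 195.]), np.int32(299))
(array([453.5, -54.5]), array([113.4,  59.8]), 15.6, 35.2, array([248., 215.]), np.int32(332))
(array([ 586.1, -372.3]), array([113. ,  65.1]), 0.8, 34.7, array([165., 220.]), np.int32(346))
(array([422.1,  76.8]), array([61.7, 51.6]), 78.8, 35.1, array([282., 217.]), np.int32(106))
(array([452.4, 287.7]), array([175.6, 150.2]), -11.4, 38.7, array([329., 241.]), np.int32(954))
(array([673.4, -36.6]), array([151.3, 141.9]), 15.1, 37.8, array([238., 264.]), np.int32(611))
(array([661.3, 273.6]), array([109.4,  62.2]), -89.4, 35.3, array([312., 287.]), np.int32(471))
side0
(array([633.5, 287.2]), array([93.1, 33.6]), 64.9, 36.0, array([269., 151.]), np.int32(80))
(array([449.2, 282.7]), array([169. , 156.5]), -10.3, 39.2, array([224., 168.]), np.int32(416))
(array([509. , 281.1]), array([56.1, 
[... 406 characters left out ...]
36., 214.]), np.int32(67))
(array([449.8, -58.8]), array([110.8,  65.5]), 14.9, 36.6, array([262., 218.]), np.int32(463))
(array([ 617.9, -123.3]), array([104.1,  21.9]), -86.3, 29.9, array([314., 218.]), np.int32(81))
(array([ 582.9, -376.4]), array([112.7,  64.1]), 2.3, 36.6, array([348., 276.]), np.int32(711))
(array([ 793.7, -463.8]), array([73.7, 29.2]), -25.9, 35.2, array([430., 275.]), np.int32(81))
(array([ 448.9, -364.2]), array([111.6,  61.9]), 6.4, 36.7, array([305., 288.]), np.int32(758))
(array([ 212.8, -335.3]), array([110.6,  64.7]), -32.0, 36.9, array([223., 308.]), np.int32(878))
(array([ 507. , -556.9]), array([112. ,  60.6]), 47.7, 36.8, array([362., 338.]), np.int32(960))
```

```bash
cat >> h.py <<'E'
def pose():
    s=r.sense(); return np.array(s['eef_pos']),R.from_euler('xyz',s['tcp_rot']).as_matrix(),s
def plan(x,y,z,jaw,half=None):
    """jaw: world angle deg of jaw (tool z) axis, tool pointing down; prints turn (tool rotvec deg) and shift in new axes (cm)"""
    p,A,s=pose()
    cur=np.degrees(np.arctan2(A[1,2],A[0,2]))
    best=None
    for k in ([0,180] if half is None else [half]):
        a=np.radians(jaw+k); zt=np.array([np.cos(a),np.sin(a),0]); xt=np.array([0,0,-1.]); B=np.stack([xt,np.cross(zt,xt),zt],1)
        rv=np.degrees(R.from_matrix(A.T@B).as_rotvec())
        if best is None or np.linalg.norm(rv)<np.linalg.norm(best[0]): best=(rv,B,k)
    rv,B,k=best
    t=B.T@(np.array([x,y,z])-p)/10
    print(f'pos {np.round(p,1)} jaw {cur:.1f} q6 {np.degrees(s["qpos"][5]):.0f} open {s["opening"]:.3f} F {np.round(s["contact_force"],1)} t {s["clock"]:.2f}')
    print(f'  -> turn {np.round(rv,2)} deg ; shift(new axes) {np.round(t,2)} cm (half {k})')
E
python3 - <<'E'
from h import *
p,A,s=pose(); print(np.round(A,3))
# console from scene: marks
for t,u,v in [('scene0',290+222/5,180+240/5),('side0',190+115/4.6,100+255/4.6)]: print('knobtop',pt(t,u,v,72+6))
for t,u,v in [('scene0',140+397/5,170+405/5),('side0',190+605/4.6,100+462/4.6)]: print('handletop',pt(t,u,v,55))
for t,u,v in [('scene0',140+375/5,170+165/5),('side0',190+365/4,180+270/4)]: print('boardgriptop',pt(t,u,v,44))
for t,u,v in [('scene0',290+385/5,180+490/5),('side0',190+192/4.6,100+190/4.6)]: print('bobbin',pt(t,u,v,0 if t=='scene0' else 10))
plan(450,285,230,-11)
E
```

```text
[[-0.    -0.969  0.245]
 [-0.001  0.245  0.969]
 [-1.     0.    -0.001]]
knobtop [417.36788455 294.95571979  78.        ]
knobtop [406.11259793 290.11399266  78.        ]
handletop [650.16093108 -98.13951989  55.        ]
handletop [667.57620023 -80.86624364  55.        ]
boardgriptop [ 449.2764081  -204.14391388   44.        ]
boardgriptop [ 447.88711955 -211.77543029   44.        ]
bobbin [542.54019574 465.32429718   0.        ]
bobbin [537.14663897 458.74397214  10.        ]
pos [153.2 605.6 230.8] jaw 75.8 q6 -0 open 1.000 F [ 0.1  0.2 -0.1] t 0.15
  -> turn [ 8.68e+01 -5.00e-02  4.00e-02] deg ; shift(new axes) [  0.08 -25.8   35.25] cm (half 0)
```

```bash
python3 - <<'E'
from h import *
plan(450,285,200,32,0)
E
```

```text
pos [153.2 605.6 230.8] jaw 75.8 q6 -0 open 1.000 F [ 0.1  0.2 -0.1] t 0.15
  -> turn [ 4.38e+01 -6.00e-02  2.00e-02] deg ; shift(new axes) [  3.08 -42.91   8.18] cm (half 0)
```

Call:
jog_arm([
  [7.3, 0, 0, 0, 0, 0, 1],
  [7.3, 0, 0, 0, 0, 0, 1],
  [7.3, 0, 0, 0, 0, 0, 1],
  [7.3, 0, 0, 0, 0, 0, 1],
  [7.3, 0, 0, 0, 0, 0, 1],
  [7.3, 0, 0, 0, 0, 0, 1],
  [0, 0, 0, 0.3, -3.6, 0.7, 1],
  [0, 0, 0, 0.3, -3.6, 0.7, 1],
  [0, 0, 0, 0.3, -3.6, 0.7, 1],
  [0, 0, 0, 0.3, -3.6, 0.7, 1],
  [0, 0, 0, 0.3, -3.6, 0.7, 1],
  [0, 0, 0, 0.3, -3.6, 0.7, 1],
  [0, 0, 0, 0.3, -3.6, 0.7, 1],
  [0, 0, 0, 0.3, -3.6, 0.7, 1],
  [0, 0, 0, 0.3, -3.6, 0.7, 1],
  [0, 0, 0, 0.3, -3.6, 0.7, 1],
  [0, 0, 0, 0, -3.5, 0.7, 1],
  [0, 0, 0, 0, -3.4, 0.5, 1],
  [0, 0, 0, 0, 0, 0, 1],
  [0, 0, 0, 0, 0, 0, 1],
])

```text
clock: 2.15
eef_pos: [450.3, 285.0, 201.1]
tcp_rot: [2.7, 1.57, -3.027]
contact_force: [-1.0, 0.2, 0.4]
opening: 1.0
```

```bash
python3 - <<'E'
from h import *
plan(450,285,200,32,0)
shot('wrist','w1')
cv2.imwrite('pics/w1b.png',cv2.resize(cv2.imread('pics/w1.png'),(800,600),interpolation=cv2.INTER_CUBIC))
E
```

```text
pos [450.3 285.  201.1] jaw 31.9 q6 0 open 1.000 F [-1.   0.2  0.4] t 2.15
  -> turn [-0.11 -0.03 -0.01] deg ; shift(new axes) [ 0.11  0.02 -0.03] cm (half 0)
```

View pics/w1b.png

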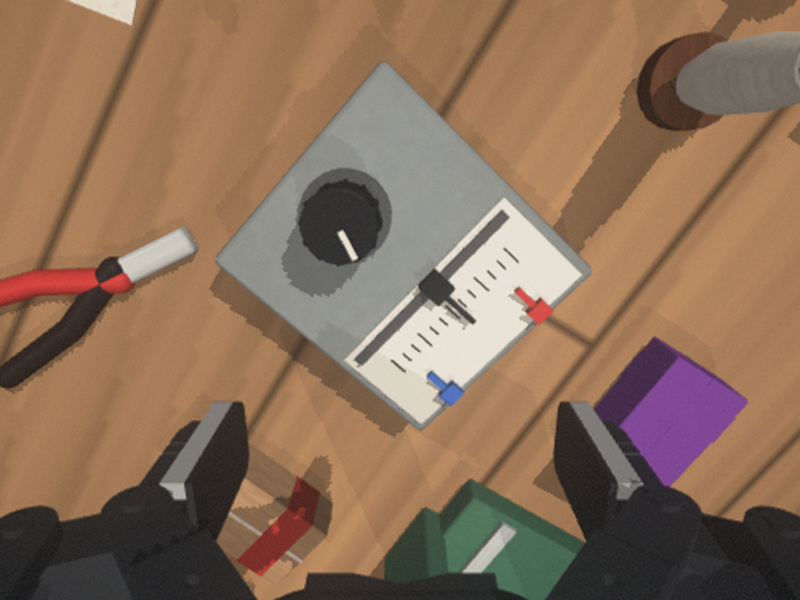

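The wrist view shows the console, with the pointer tip near (472,320) of the enlarged picture, the red mark's inner end near (517,290) and the blue one near (430,374). I'll enlarge to read them exactly.

```bash
python3 - <<'E'
from h import *
crop('w1',220,120,390,280,4.7,'w1c')
crop('w1',180,90,270,190,6,'w1d')
E
```

```text
(no output)
```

View pics/w1c.png

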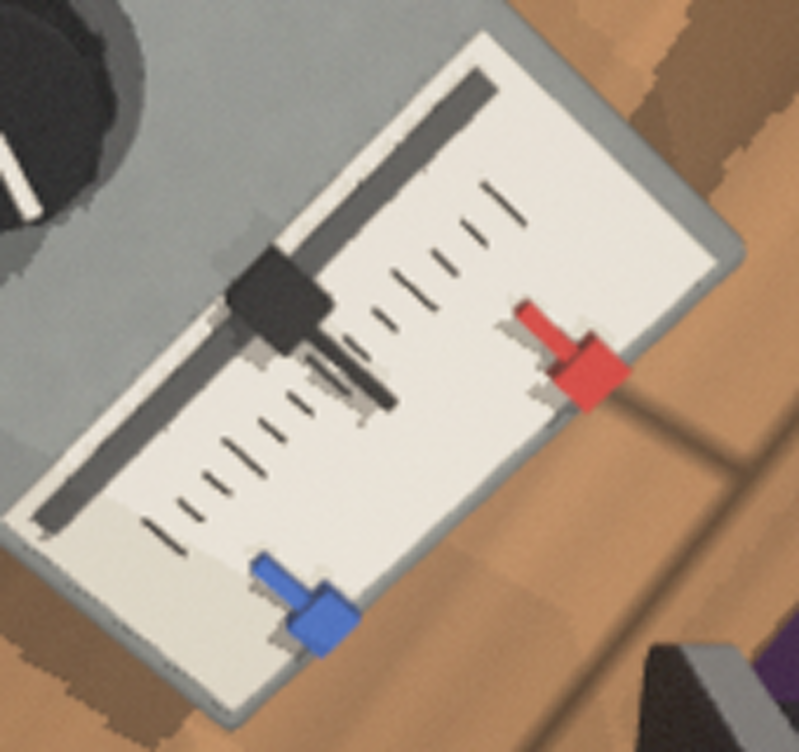

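View pics/w1d.png

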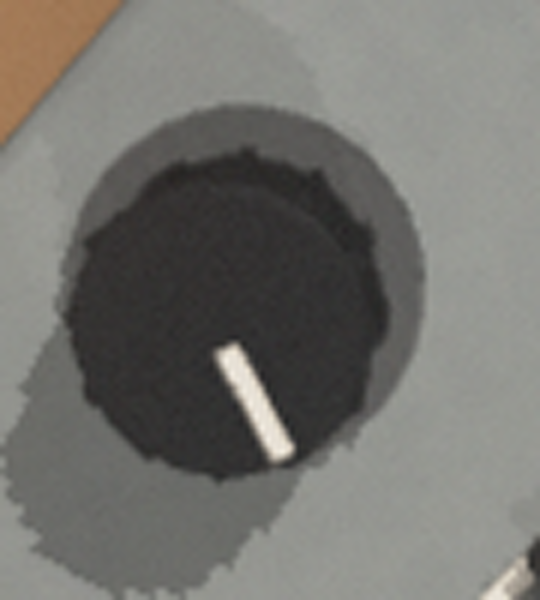

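```bash
python3 - <<'E'
from h import *
k=800/512
cs=[pt('w1',u/k,v/k,40) for u,v in [(383,62),(217,260),(423,427),(590,270)]]
for c in cs: print(np.round(c,1))
for i in range(4): print(np.round(np.linalg.norm(cs[i]-cs[i-1]),1))
print('center',np.mean(cs,0))
xa=(cs[2]-cs[1])+(cs[3]-cs[0]); xa/=np.linalg.norm(xa); print('x ang',np.degrees(np.arctan2(xa[1],xa[0])))
ya=(cs[0]-cs[1])+(cs[3]-cs[2]); print('y ang',np.degrees(np.arctan2(ya[1],ya[0])))
print('knob',pt('w1',180+225/6,90+328/6,78),pt('w1',180+225/6,90+328/6),'collar',pt('w1',180+250/6,90+278/6,46))
d={}
for n,u,v in [('ptr',389,403),('red',524,307),('blue',262,561)]:
    U,V=220+u/4.7,120+v/4.7
    print(n,pt('w1',U,V),pt('w1',U,V,45)); d[n]=pt('w1',U,V,45)
a=np.radians(np.degrees(np.arctan2(ya[1],ya[0]))); y=np.array([np.cos(a),np.sin(a)]); x=np.array([y[1],-y[0]])
for n in ('red','blue'):
    e=(d[n]-d['ptr'])[:2]; print(n,'dy',e@y,'dx',e@x)
E
```

```text
[383.3 373.9  40. ]
[356.1 232.   40. ]
[518.3 201.7  40. ]
[544.6 342.2  40. ]
164.4
144.4
165.0
142.9
center [450.58146795 287.44244718  40.        ]
x ang -10.842233972758972
y ang 79.27067505897713
knob [407.07764888 295.51679532  78.        ] [407.07776924 295.7780468   79.19594225] collar [406.51638652 296.77348912  46.        ]
ptr [501.51856318 281.65102546  49.6207329 ] [503.00096594 280.52126434  45.        ]
red [514.09521554 310.79458173  44.78139673] [514.01702793 310.82586741  45.        ]
blue [500.11470103 238.5862565   45.98413849] [500.4219368  238.20631993  45.        ]
red dy 31.825661950995517 dx 5.1816821703697356
blue dy -42.05531593728143 dx 5.343810795342168
```

Call:
jog_arm([
  [-8.3, 0, 0, 0, 0, 0, 1],
  [-8.3, 0, 0, 0, 0, 0, 1],
  [-8.3, 0, 0, 0, 0, 0, 1],
  [-8.3, 0, 0, 0, 0, 0, 1],
  [-8.3, 0, 0, 0, 0, 0, 1],
  [-8.3, 0, 0, 0, 0, 0, 1],
  [-8.3, 0, 0, 0, 0, 0, 1],
  [-8.3, 0, 0, 0, 0, 0, 1],
  [-8.3, 0, 0, 0, 0, 0, 1],
  [-8.3, 0, 0, 0, 0, 0, 1],
  [-8.3, 0, 0, 0, 0, 0, 1],
  [-8.3, 0, 0, 0, 0, 0, 1],
  [-8.3, 0, 0, 0, 0, 0, 1],
  [-8.3, 0, 0, 0, 0, 0, 1],
  [-8.3, 0, 0, 0, 0, 0, 1],
  [0, 0, 0, 0, 0, 0, 1],
])

```text
clock: 3.8
eef_pos: [449.3, 286.5, 201.2]
tcp_rot: [0.156, 1.571, 2.891]
contact_force: [-0.2, -0.1, 0.1]
opening: 0.997
```

```bash
python3 - <<'E'
from h import *
p,A,s=pose(); plan(407,296,51,np.degrees(np.arctan2(A[1,2],A[0,2])),0)
E
```

```text
pos [449.3 286.5 201.2] jaw 156.7 q6 -124 open 0.997 F [-0.2 -0.1  0.1] t 3.80
  -> turn [ 0.    0.02 -0.  ] deg ; shift(new axes) [15.02  0.8   4.26] cm (half 0)
```

Call:
jog_arm([
  [0, 0, 0, 0, 0.4, 2.1, 1],
  [0, 0, 0, 0, 0.4, 2.16, 1],
  [0, 0, 0, 3, 0, 0, 1],
  [0, 0, 0, 3, 0, 0, 1],
  [0, 0, 0, 3, 0, 0, 1],
  [0, 0, 0, 3, 0, 0, 1],
  [0, 0, 0, 2, 0, 0, 1],
  [0, 0, 0, 1.0, 0, 0, 1],
  [0, 0, 0, 0, 0, 0, 1],
  [0, 0, 0, 0, 0, 0, 1],
])

```text
clock: 4.8
eef_pos: [408.2, 295.7, 51.9]
tcp_rot: [-2.064, 1.57, 0.667]
contact_force: [0.5, -0.9, 0.5]
opening: 1.0
```

```bash
python3 - <<'E'
from h import *
plan(407,296,51,156.7,0)
shot('wrist','w2');shot('side','s2'); crop('s2',170,100,290,200,6.5,'s2c')
E
```

```text
pos [408.2 295.7  51.9] jaw 156.4 q6 -121 open 1.000 F [ 0.5 -0.9  0.5] t 4.80
  -> turn [-0.26 -0.02  0.04] deg ; shift(new axes) [0.09 0.02 0.12] cm (half 0)
```

View pics/w2.png

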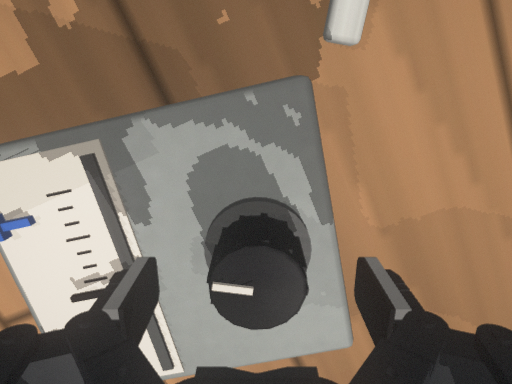

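View pics/s2c.png

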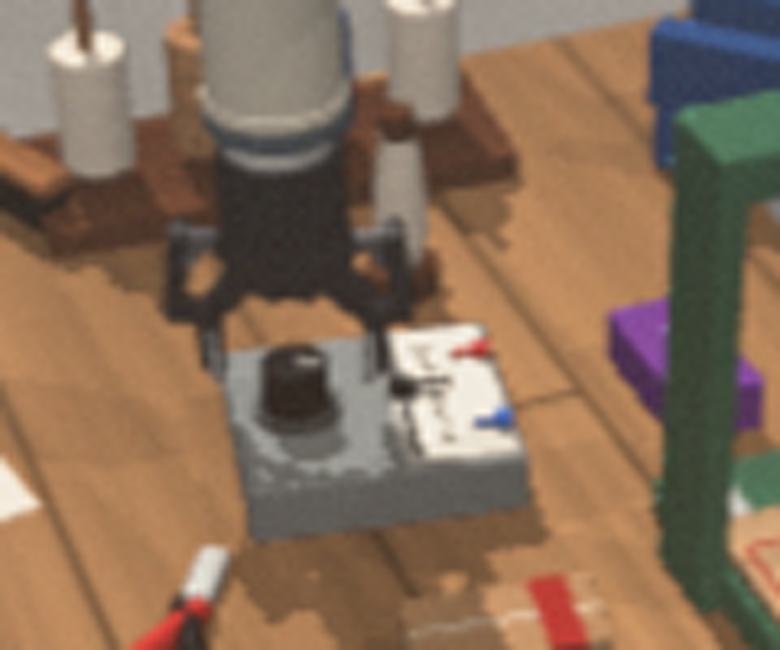

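The knob (top centre at wrist pixel ~(258,285)) sits centred between the jaws. I'll close on it.

Call:
jog_arm([
  [0, 0, 0, 0, 0, 0, 0.4],
  [0, 0, 0, 0, 0, 0, 0.3],
  [0, 0, 0, 0, 0, 0, 0.2],
  [0, 0, 0, 0, 0, 0, 0.2],
  [0, 0, 0, 0, 0, 0, 0.2],
  [0, 0, 0, 0, 0, 0, 0.2],
  [0, 0, 0, 0, 0, 0, 0.2],
  [0, 0, 0, 0, 0, 0, 0.2],
], force=60)

```text
clock: 5.7
eef_pos: [407.7, 295.5, 51.9]
tcp_rot: [-0.596, 1.57, 2.136]
contact_force: [-4.6, 0.4, 9.7]
opening: 0.447
```

```bash
python3 - <<'E'
from h import *
plan(407,296,51,156.7,0)
E
```

```text
pos [407.7 295.5  51.9] jaw 156.5 q6 -121 open 0.447 F [-4.6  0.4  9.7] t 5.70
  -> turn [-0.22  0.02  0.02] deg ; shift(new axes) [ 0.09 -0.02  0.08] cm (half 0)
```

Call:
jog_arm([
  [0, 0, 0, -0.2, 0, 0, 0.2],
  [8, 0, 0, 0, 0, 0, 0.2],
  [8, 0, 0, 0, 0, 0, 0.2],
  [8, 0, 0, 0, 0, 0, 0.2],
  [8, 0, 0, 0, 0, 0, 0.2],
  [8, 0, 0, 0, 0, 0, 0.2],
  [8, 0, 0, 0, 0, 0, 0.2],
  [8, 0, 0, 0, 0, 0, 0.2],
  [8, 0, 0, 0, 0, 0, 0.2],
  [8, 0, 0, 0, 0, 0, 0.2],
  [8, 0, 0, 0, 0, 0, 0.2],
  [8, 0, 0, 0, 0, 0, 0.2],
  [8, 0, 0, 0, 0, 0, 0.2],
  [8, 0, 0, 0, 0, 0, 0.2],
  [8, 0, 0, 0, 0, 0, 0.2],
  [8, 0, 0, 0, 0, 0, 0.2],
  [8, 0, 0, 0, 0, 0, 0.2],
  [8, 0, 0, 0, 0, 0, 0.2],
  [0, 0, 0, 0, 0, 0, 0.2],
])

```text
clock: 7.6
eef_pos: [407.4, 294.2, 52.3]
tcp_rot: [-2.568, 1.569, -2.212]
contact_force: [4.0, -2.6, -16.1]
opening: 0.446
```

```bash
python3 - <<'E'
from h import *
plan(407,296,53,156.7,0)
shot('wrist','w3');shot('side','s3'); crop('s3',190,130,260,180,10,'s3c')
E
```

```text
pos [407.4 294.2  52.3] jaw 20.4 q6 15 open 0.446 F [  4.   -2.6 -16.1] t 7.60
  -> turn [-1.3631e+02 -1.3000e-01 -9.0000e-02] deg ; shift(new axes) [-0.07 -0.15  0.11] cm (half 0)
```

View pics/w3.png

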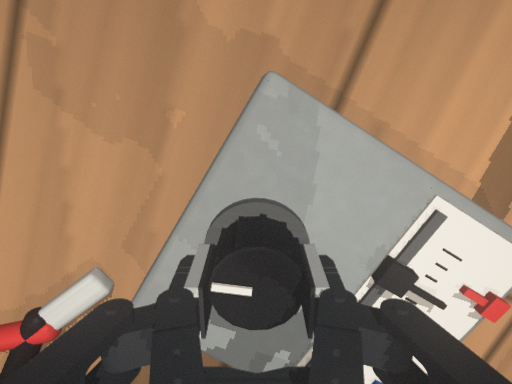

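View pics/s3c.png

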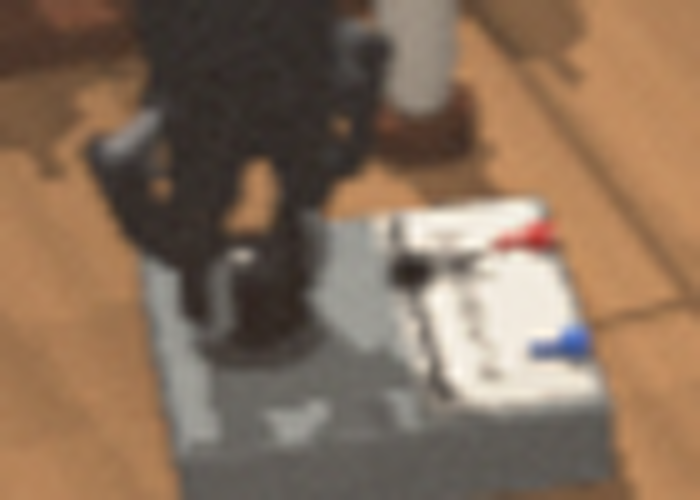

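```bash
cat >> h.py <<'E'
def gauge(tag,pu,pv,ru,rv_,yang=79.2,zp=47,zr=45):
    a=np.radians(yang); y=np.array([np.cos(a),np.sin(a)]); e=(pt(tag,ru,rv_,zr)-pt(tag,pu,pv,zp))[:2]
    dy=e@y; print('dy',dy,'dx',e@[y[1],-y[0]],'deg',np.degrees(dy/8))
E
python3 - <<'E'
from h import *
crop('w3',362,220,512,330,5.3,'w3c')
E
```

```text
(no output)
```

View pics/w3c.png

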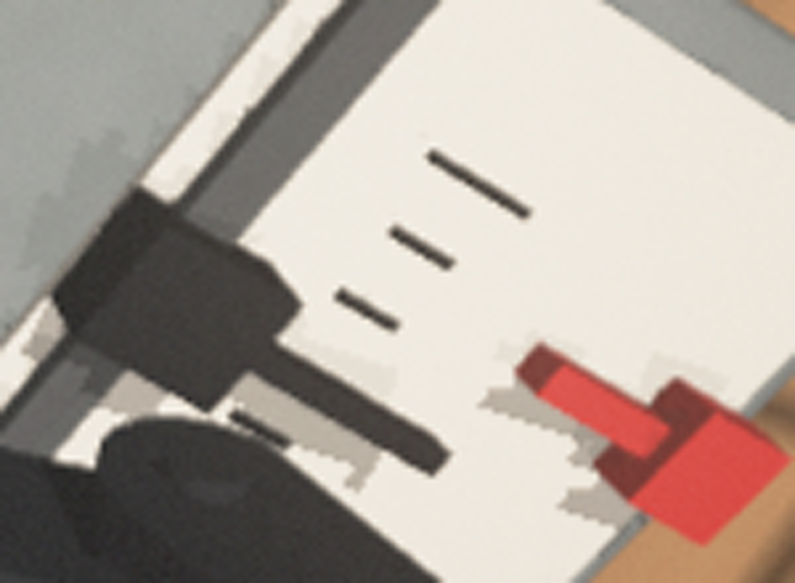

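```bash
python3 - <<'E'
from h import *
f=lambda u,v:(362+u/5.3,220+v/5.3)
a=f(434,462);b=f(550,366)
print(pt('w3',*f(425,450)),pt('w3',*f(600,400)))
for zp,zr in [(47,45),(49.5,45),(45,45)]: gauge('w3',*a,*b,zp=zp,zr=zr)
E
```

```text
[504.08586073 300.8081528   48.8700258 ] [519.64194122 310.17417179  45.70114431]
dy 13.5210111208889 dx 4.108341248353201 deg 96.83710899704806
dy 12.746353217328812 dx 6.4640631971687466 deg 91.28903044199238
dy 14.140737443736962 dx 2.223763689300778 deg 101.27557184109254
```

Call:
jog_arm([
  [0, 0, 0, 0.08, 0, 0, 0.2],
  [7.8, 0, 0, 0, 0, 0, 0.2],
  [7.8, 0, 0, 0, 0, 0, 0.2],
  [7.8, 0, 0, 0, 0, 0, 0.2],
  [7.8, 0, 0, 0, 0, 0, 0.2],
  [7.8, 0, 0, 0, 0, 0, 0.2],
  [7.8, 0, 0, 0, 0, 0, 0.2],
  [7.8, 0, 0, 0, 0, 0, 0.2],
  [7.8, 0, 0, 0, 0, 0, 0.2],
  [7.8, 0, 0, 0, 0, 0, 0.2],
  [7.8, 0, 0, 0, 0, 0, 0.2],
  [7.8, 0, 0, 0, 0, 0, 0.2],
  [7.8, 0, 0, 0, 0, 0, 0.2],
  [0, 0, 0, 0, 0, 0, 0.2],
])

```text
clock: 9.1
eef_pos: [406.6, 294.7, 52.2]
tcp_rot: [-1.478, 1.568, -2.752]
contact_force: [-4.9, -0.9, -6.0]
opening: 0.448
```

```bash
python3 - <<'E'
from h import *
plan(407,296,53,156.7,0)
shot('wrist','w4');shot('side','s4'); crop('s4',190,130,260,180,10,'s4c')
E
```

```text
pos [406.6 294.7  52.2] jaw -73.0 q6 109 open 0.448 F [-4.9 -0.9 -6. ] t 9.10
  -> turn [1.3028e+02 1.7000e-01 6.0000e-02] deg ; shift(new axes) [-0.08 -0.13  0.02] cm (half 0)
```

View pics/w4.png

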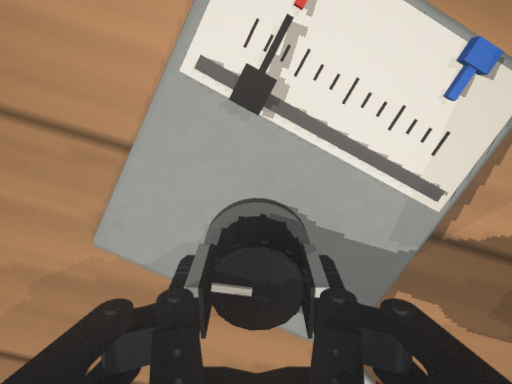

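View pics/s4c.png

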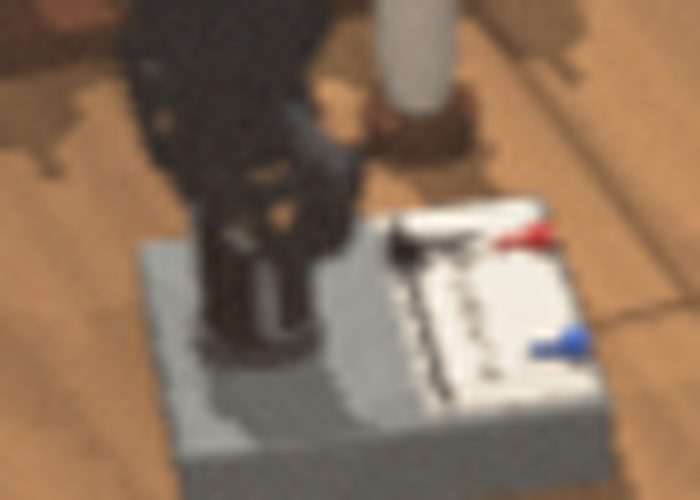

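Call:
jog_arm([
  [0, 0, 0, 0, 0, 0, 0.8],
  [0, 0, 0, 0, 0, 0, 1],
  [0, 0, 0, 0, 0, 0, 1],
  [0, 0, 0, 0, 0, 0, 1],
  [0, 0, 0, -2, 0, 0, 1],
  [0, 0, 0, -3, 0, 0, 1],
  [0, 0, 0, -3, 0, 0, 1],
  [-8, 0, 0, -3, 0, 0, 1],
  [-8, 0, 0, -3, 0, 0, 1],
  [-8, 0, 0, -1, 0, 0, 1],
  [-8, 0, 0, 0, 0, 0, 1],
  [-8, 0, 0, 0, 0, 0, 1],
  [-8, 0, 0, 0, 0, 0, 1],
  [-8, 0, 0, 0, 0, 0, 1],
  [-8, 0, 0, 0, 0, 0, 1],
  [-8, 0, 0, 0, 0, 0, 1],
  [-8, 0, 0, 0, 0, 0, 1],
  [-8, 0, 0, 0, 0, 0, 1],
  [-8, 0, 0, 0, 0, 0, 1],
  [-8, 0, 0, 0, 0, 0, 1],
])

```text
clock: 11.2
eef_pos: [408.1, 295.3, 202.7]
tcp_rot: [-0.033, 1.57, 0.513]
contact_force: [-0.8, -0.3, 1.0]
opening: 0.998
```

```bash
python3 - <<'E'
from h import *
plan(475,300,180,32,0)
E
```

```text
pos [408.1 295.3 202.7] jaw 31.3 q6 4 open 0.998 F [-0.8 -0.3  1. ] t 11.20
  -> turn [-0.72  0.04  0.  ] deg ; shift(new axes) [ 2.27 -3.15  5.92] cm (half 0)
```

Call:
jog_arm([
  [0, 0, 0, 0.8, -1, 2, 1],
  [0, 0, 0, 0.8, -1, 2, 1],
  [0, 0, 0, 0.7, -1.1, 1.9, 1],
  [0, 0, 0, 0, 0, 0, 1],
  [0, 0, 0, 0, 0, 0, 1],
])

```text
clock: 11.7
eef_pos: [474.3, 298.7, 179.3]
tcp_rot: [3.045, 1.57, -2.699]
contact_force: [-0.8, -0.2, -0.4]
opening: 0.999
```

```bash
python3 - <<'E'
from h import *
shot('wrist','w5')
cv2.imwrite('pics/w5b.png',cv2.resize(cv2.imread('pics/w5.png'),(800,600),interpolation=cv2.INTER_CUBIC))
E
```

```text
(no output)
```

View pics/w5b.png

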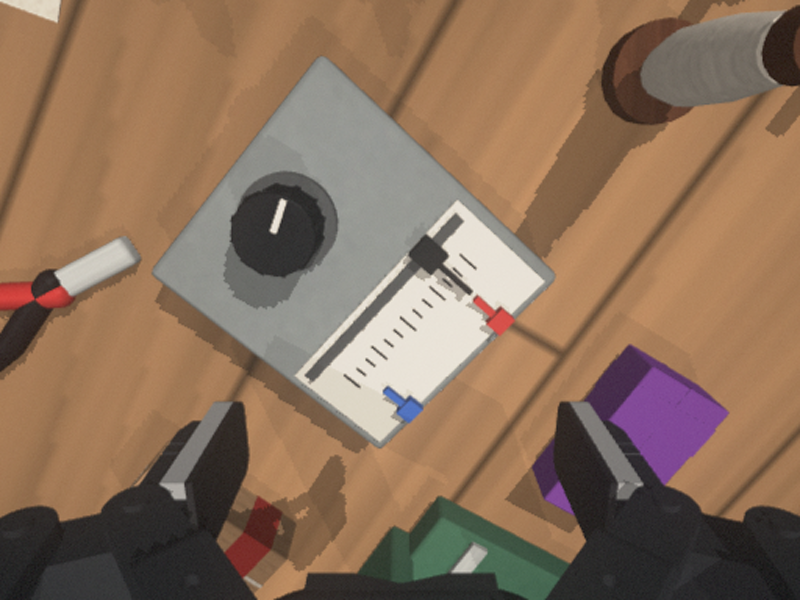

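```bash
python3 - <<'E'
from h import *
crop('w5',250,140,350,220,8,'w5c')
E
```

```text
(no output)
```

View pics/w5c.png

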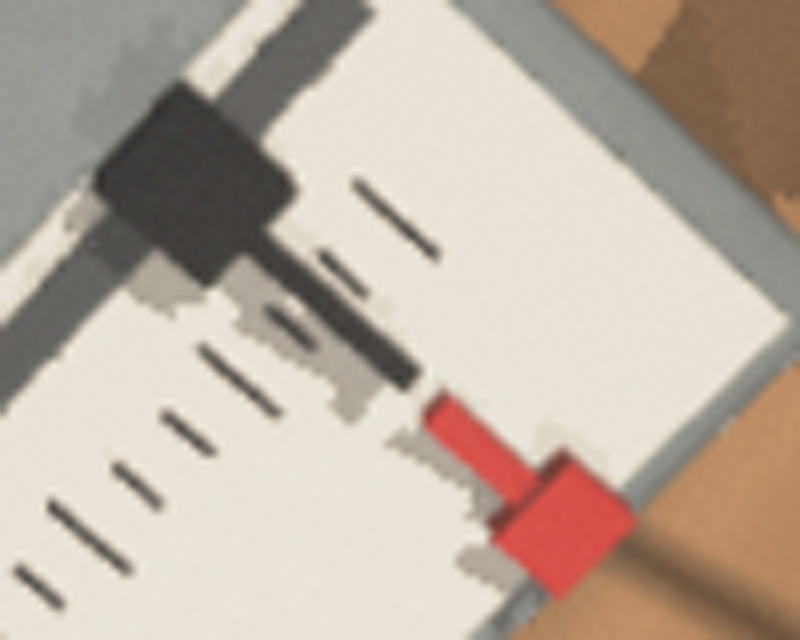

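```bash
python3 - <<'E'
from h import *
f=lambda u,v:(250+u/8,140+v/8)
for zp,zr in [(47,45.5),(49,45),(45,45)]: gauge('w5',*f(408,379),*f(438,408),zp=zp,zr=zr,yang=79.2)
print(pt('w5',*f(380,352)), pt('w5',*f(475,445)))
plan(650,-90,150,0)
E
```

```text
dy -0.42653723825234063 dx 5.090555795565525 deg -3.0548479446281465
dy -0.794706668943196 dx 5.8784769035822295 deg -5.691667260168183
dy -0.2062309677154842 dx 4.631173307295225 deg -1.4770205068744977
[504.37369741 313.582887    48.848103  ] [519.62186329 309.40549489  45.43810523]
pos [474.  298.7 179.5] jaw 30.9 q6 1 open 1.001 F [-0.3 -0.2 -0.2] t 11.75
  -> turn [ 3.091e+01 -3.000e-02  0.000e+00] deg ; shift(new axes) [  2.95 -38.87  17.6 ] cm (half 0)
```

The pointer is within about 0.5 mm of the red mark. Next I'll look at the tray.

```bash
python3 - <<'E'
from h import *
plan(440,60,220,31)
E
```

```text
pos [474.  298.7 179.5] jaw 30.9 q6 1 open 1.001 F [-0.3 -0.2 -0.2] t 11.75
  -> turn [-0.09 -0.03 -0.01] deg ; shift(new axes) [ -4.05 -18.71 -15.21] cm (half 0)
```

Call:
jog_arm([
  [0, 0, 0, -0.6, -3.1, -2.5, 1],
  [0, 0, 0, -0.7, -3.1, -2.5, 1],
  [0, 0, 0, -0.7, -3.1, -2.5, 1],
  [0, 0, 0, -0.7, -3.1, -2.5, 1],
  [0, 0, 0, -0.7, -3.1, -2.6, 1],
  [0, 0, 0, -0.7, -3.2, -2.6, 1],
  [7.8, 0, 0, 0, 0, 0, 1],
  [7.8, 0, 0, 0, 0, 0, 1],
  [7.8, 0, 0, 0, 0, 0, 1],
  [7.8, 0, 0, 0, 0, 0, 1],
  [0, 0, 0, 0, -3, 2, 1],
  [0, 0, 0, 0, -3, 4, 1],
  [0, 0, 0, 0, -3, 4, 1],
  [0, 0, 0, 0, -3, 4, 1],
  [0, 0, 0, 0, 0, 4, 1],
  [0, 0, 0, 0, 0, 0, 1],
  [0, 0, 0, 0, 0, 0, 1],
])

```text
clock: 13.45
eef_pos: [618.9, -60.1, 220.2]
tcp_rot: [2.932, 1.57, 2.927]
contact_force: [-0.5, 0.9, 0.1]
opening: 1.002
```

```bash
python3 - <<'E'
from h import *
plan(660,-60,220,0,0)
shot('wrist','w6')
cv2.imwrite('pics/w6b.png',cv2.resize(cv2.imread('pics/w6.png'),(800,600),interpolation=cv2.INTER_CUBIC))
E
```

```text
pos [618.9 -60.1 220.2] jaw -0.3 q6 -5 open 1.002 F [-0.5  0.9  0.1] t 13.45
  -> turn [-0.27 -0.06 -0.01] deg ; shift(new axes) [0.02 0.01 4.11] cm (half 0)
```

View pics/w6b.png

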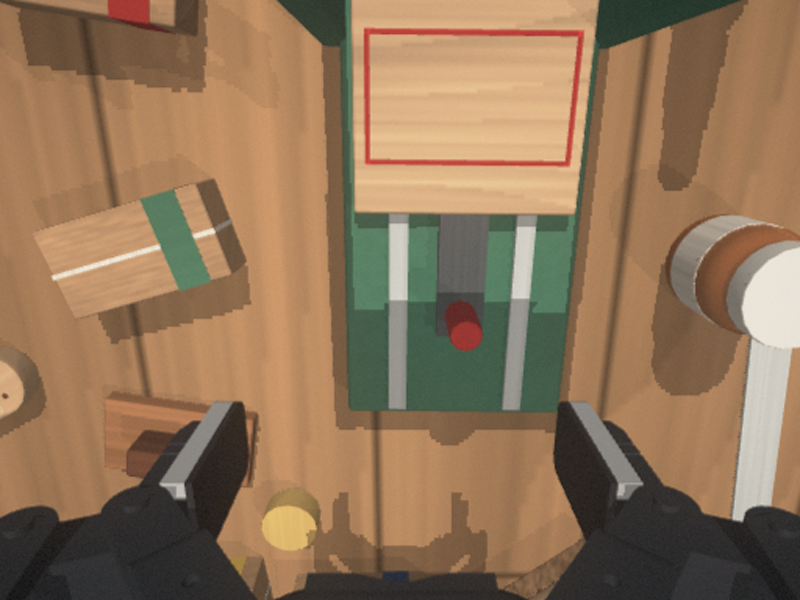

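```bash
python3 - <<'E'
from h import *
k=800/512
q=[pt('w6',u/k,v/k,40) for u,v in [(366,31),(583,31),(570,164),(366,162)]]
c=np.mean(q,0)
xa=(q[1]-q[0])+(q[2]-q[3]); ya=(q[0]-q[3])+(q[1]-q[2])
print(np.round(q,1),np.round(c,1),'x',np.degrees(np.arctan2(xa[1],xa[0])),'y',np.degrees(np.arctan2(ya[1],ya[0])),np.linalg.norm(xa)/2,np.linalg.norm(ya)/2)
f=[pt('w6',u/k,v/k,40) for u,v in [(355,212),(575,214)]]; e=f[1]-f[0]; print('front',np.round(f,1),np.linalg.norm(e),np.degrees(np.arctan2(e[1],e[0])))
D=pt('w6',465/k,333/k); print('handle',D, pt('w6',440/k,250/k))
g=[pt('w6',u/k,v/k,26) for u,v in [(350,409),(560,411)]]; e=g[1]-g[0]; print('base',np.round(g,1),np.linalg.norm(e),np.degrees(np.arctan2(e[1],e[0])))
print(np.linalg.norm(D[:2]-c[:2]),np.degrees(np.arctan2(*(c-D)[[1,0]])))
E
```

```text
[[599.7  67.8  40. ]
 [717.9  67.2  40. ]
 [717.5  -3.2  40. ]
 [598.   -1.5  40. ]] [658.3  32.5  40. ] x -0.5656689288436493 y 89.10902762932069 118.86205160219586 69.85825168116588
front [[590.6 -30.7  40. ]
 [723.3 -32.6  40. ]] 132.6924276096824 -0.7946054190413225
handle [654.93370599 -94.9223556   76.24762432] [642.5098093  -55.12780173  36.88277793]
base [[ 581.4 -173.    26. ]
 [ 730.8 -175.2   26. ]] 149.4515143975461 -0.8540835024872828
127.51222953893907 88.4890742909103
```

```bash
python3 - <<'E'
from h import *
for t in ['scene0','side0']:
    C=cloud(t).reshape(-1,3); m=(C[:,2]>292)&(C[:,2]<310)&(abs(C[:,0]-660)<160)&(abs(C[:,1]-80)<150)
    print(t,m.sum(),cv2.minAreaRect(C[m][:,:2].astype(np.float32)))
plan(656,-97,65,90)
E
```

```text
scene0 814 ((661.7225341796875, 95.41166687011719), (60.88353729248047, 180.62559509277344), 89.22648620605469)
side0 505 ((657.8182983398438, 90.75830078125), (65.45112609863281, 180.1297149658203), 89.59039306640625)
pos [618.2 -59.9 220.3] jaw -0.3 q6 -5 open 1.000 F [0.4 0.2 0.4] t 13.50
  -> turn [ 8.974e+01 -7.000e-02  5.000e-02] deg ; shift(new axes) [15.53  3.78  3.71] cm (half 180)
```

Call:
jog_arm([
  [8.2, 0, 0, 0, 0, 0, 1],
  [8.2, 0, 0, 0, 0, 0, 1],
  [8.2, 0, 0, 0, 0, 0, 1],
  [8.2, 0, 0, 0, 0, 0, 1],
  [8.2, 0, 0, 0, 0, 0, 1],
  [8.2, 0, 0, 0, 0, 0, 1],
  [8.2, 0, 0, 0, 0, 0, 1],
  [8.2, 0, 0, 0, 0, 0, 1],
  [8.2, 0, 0, 0, 0, 0, 1],
  [8.2, 0, 0, 0, 0, 0, 1],
  [8.2, 0, 0, 0, 0, 0, 1],
  [0, 0, 0, 0, 1.9, 1.9, 1],
  [0, 0, 0, 0, 1.9, 1.8, 1],
  [0, 0, 0, 3, 0, 0, 1],
  [0, 0, 0, 3, 0, 0, 1],
  [0, 0, 0, 2, 0, 0, 1],
  [0, 0, 0, 0, 0, 0, 1],
  [0, 0, 0, 0, 0, 0, 1],
])

```text
clock: 15.3
eef_pos: [656.5, -97.3, 141.4]
tcp_rot: [-1.805, 1.571, 2.9]
contact_force: [1.1, 0.1, 1.1]
opening: 0.998
```

```bash
python3 - <<'E'
from h import *
plan(655.5,-96.5,51,90)
shot('wrist','w7')
E
```

```text
pos [656.5 -97.3 141.4] jaw -90.5 q6 82 open 0.998 F [1.1 0.1 1.1] t 15.30
  -> turn [-0.46 -0.    0.01] deg ; shift(new axes) [ 9.04 -0.1  -0.08] cm (half 180)
```

View pics/w7.png

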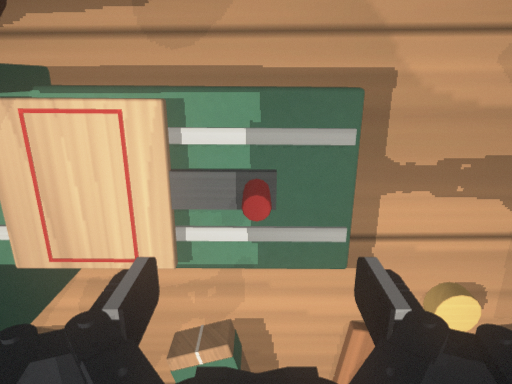

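Handle top at (257,207), well centred between the jaws. I'll descend and close.

Call:
jog_arm([
  [0, 0, 0, 3, 0, 0, 1],
  [0, 0, 0, 3, 0, 0, 1],
  [0, 0, 0, 2, 0, 0, 1],
  [0, 0, 0, 1.0, 0, 0, 0.8],
  [0, 0, 0, 0, 0, 0, 0.4],
  [0, 0, 0, 0, 0, 0, 0.1],
  [0, 0, 0, 0, 0, 0, 0],
  [0, 0, 0, 0, 0, 0, 0],
  [0, 0, 0, 0, 0, 0, 0],
  [0, 0, 0, 0, 0, 0, 0],
  [0, 0, 0, 0, 0, 0, 0],
], force=50)

```text
clock: 16.45
eef_pos: [658.1, -98.0, 52.3]
tcp_rot: [1.466, 1.568, -0.113]
contact_force: [-1.1, -0.7, 6.0]
opening: 0.216
```

```bash
python3 - <<'E'
from h import *
plan(655.5,-96.5,51,90)
shot('wrist','w8')
E
```

```text
pos [658.1 -98.   52.3] jaw -90.5 q6 82 open 0.216 F [-1.1 -0.7  6. ] t 16.45
  -> turn [-0.5   0.01 -0.13] deg ; shift(new axes) [ 0.13 -0.26 -0.15] cm (half 180)
```

View pics/w8.png

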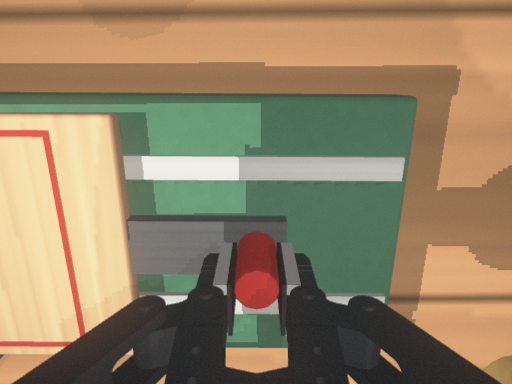

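Call:
jog_arm([
  [0, 0, 0, -0.1, 0, 0.5, 0],
  [0, 0, 0, 0, 0, 1, 0],
  [0, 0, 0, 0, 0, 1, 0],
  [0, 0, 0, 0, 0, 1, 0],
  [0, 0, 0, 0, 0, 1, 0],
  [0, 0, 0, 0, 0, 1, 0],
  [0, 0, 0, 0, 0, 1, 0],
  [0, 0, 0, 0, 0, 1, 0],
  [0, 0, 0, 0, 0, 1, 0],
  [0, 0, 0, 0, 0, 1, 0],
  [0, 0, 0, 0, 0, 0, 0],
  [0, 0, 0, 0, 0, 0, 0],
])

```text
clock: 17.7
eef_pos: [656.7, -195.1, 52.3]
tcp_rot: [0.727, 1.569, -0.853]
contact_force: [0.7, -2.2, 6.0]
opening: 0.214
```

Call:
jog_arm([
  [0, 0, 0, 0, 0, 0.4, 0],
  [0, 0, 0, 0, 0, 0.4, 0],
  [0, 0, 0, 0, 0, 0.3, 0],
  [0, 0, 0, 0, 0, 0.3, 0],
  [0, 0, 0, 0, 0, 0, 0],
])

```text
clock: 18.2
eef_pos: [656.5, -205.9, 52.3]
tcp_rot: [2.947, 1.568, 1.366]
contact_force: [1.9, 10.7, 8.9]
opening: 0.213
```

Call:
jog_arm([
  [0, 0, 0, 0, 0, 0.2, 0],
  [0, 0, 0, 0, 0, 0, 0],
  [0, 0, 0, 0, 0, 0, 0],
])

```text
clock: 18.5
eef_pos: [656.5, -206.0, 52.2]
tcp_rot: [3.13, 1.566, 1.549]
contact_force: [2.9, 20.5, 9.8]
opening: 0.214
```

The stop is reached (force rises, no more travel). I'll release, rise, and look at the tray from above.

Call:
jog_arm([
  [0, 0, 0, 0, 0, -0.4, 0],
  [0, 0, 0, 0, 0, 0, 0.6],
  [0, 0, 0, 0, 0, 0, 1],
  [0, 0, 0, 0, 0, 0, 1],
  [0, 0, 0, 0, 0, 0, 1],
  [0, 0, 0, -3, 0, 0, 1],
  [0, 0, 0, -3, 0, 0, 1],
  [0, 0, 0, -4, 0, 0, 1],
  [0, 0, 0, -4, 0, -3, 1],
  [0, 0, 0, -1.5, 0, -3, 1],
  [0, 0, 0, 0, 0, -3, 1],
  [0, 0, 0, 0, -3, -3, 1],
  [0, 0, 0, 0, -3, -1, 1],
  [0, 0, 0, 0, 0, 0, 1],
  [0, 0, 0, 0, 0, 0, 1],
])

```text
clock: 20.0
eef_pos: [597.4, -74.4, 206.9]
tcp_rot: [1.217, 1.57, -0.362]
contact_force: [0.4, -0.7, 0.2]
opening: 0.999
```

```bash
python3 - <<'E'
from h import *
plan(655.5,-96.5,51,90)
shot('wrist','w9');shot('side','s9');shot('scene','sc9')
cv2.imwrite('pics/w9b.png',cv2.resize(cv2.imread('pics/w9.png'),(800,600),interpolation=cv2.INTER_CUBIC))
for t in ['s9','sc9']:
    for o in rects(t,28,42): print(o)
E
```

```text
pos [597.4 -74.4 206.9] jaw -90.5 q6 83 open 0.999 F [ 0.4 -0.7  0.2] t 20.00
  -> turn [-0.48  0.02 -0.04] deg ; shift(new axes) [15.59  5.81  2.21] cm (half 180)
(array([633.5, 287.2]), array([91.5, 33.6]), 64.8, 36.6, array([269., 151.]), np.int32(80))
(array([459.2, 326.2]), array([61.6, 45.4]), 74.7, 40.3, array([224., 154.]), np.int32(46))
(array([377.7, 334.7]), array([90.2, 28.3]), 59.4, 39.6, array([206., 158.]), np.int32(42))
(array([445.4, 262.9]), array([167.7, 117.5]), -10.3, 39.3, array([227., 170.]), np.int32(341))
(array([701.1,  95.6]), array([117.6,  23.7]), 88.0, 29.9, array([304., 175.]), np.int32(65))
(array([622.8,  94.9]), array([81.2, 27. ]), 69.0, 30.1, array([287., 181.]), np.int32(46))
(array([443.9, 106. ]), array([109.4,  66.5]), -8.0, 36.3, array([242., 190.]), np.int32(368))
(array([ 656.4, -109.5]), array([226.7, 137.8]), -90.0, 39.4, array([320., 209.]), np.int32(1034))
(array([819.3, -90. ]), array([67.4, 34.6]), -43.7, 36.3, array([359., 196.]), np.int32(63))
(array([449.2, -60. ]), array([110.7,  62.4]), 16.2, 36.5, array([261., 218.]), np.int32(46
[... 552 characters left out ...]
136., 193.]), np.int32(285))
(array([ 450.8, -360.9]), array([114.5,  63.7]), 7.8, 34.6, array([182., 195.]), np.int32(309))
(array([452.2, -54.8]), array([110.8,  59.7]), 16.0, 35.2, array([250., 215.]), np.int32(257))
(array([ 586.3, -371.6]), array([111.7,  63.5]), 2.5, 34.9, array([165., 220.]), np.int32(350))
(array([448.5, 111.9]), array([114. ,  60.1]), -7.1, 35.6, array([289., 225.]), np.int32(264))
(array([453.4, 287.6]), array([174.8, 149.6]), -11.2, 38.6, array([328., 241.]), np.int32(961))
(array([ 655.8, -104. ]), array([227.8, 143.1]), 83.7, 38.1, array([222., 257.]), np.int32(1074))
(array([660.8, 273.7]), array([109.5,  62.4]), -89.6, 35.4, array([312., 287.]), np.int32(471))
```

View pics/w9b.png

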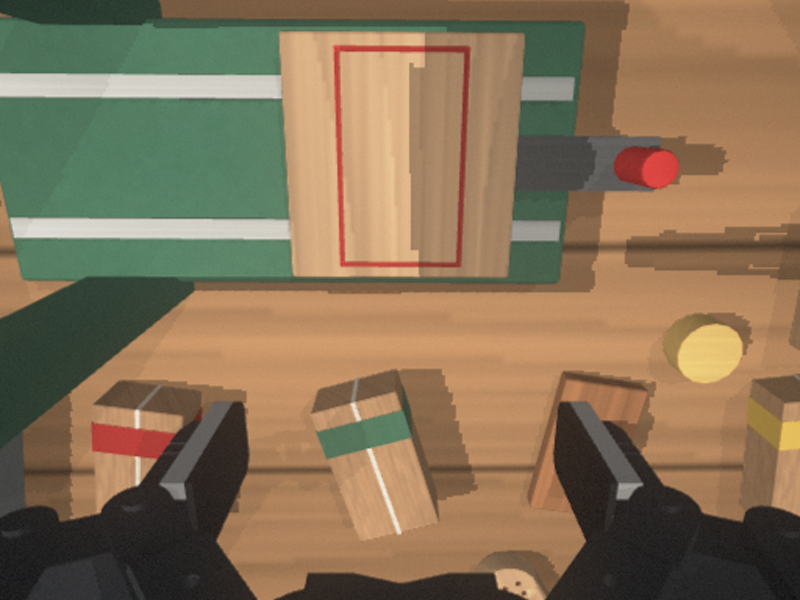

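View pics/s9.png

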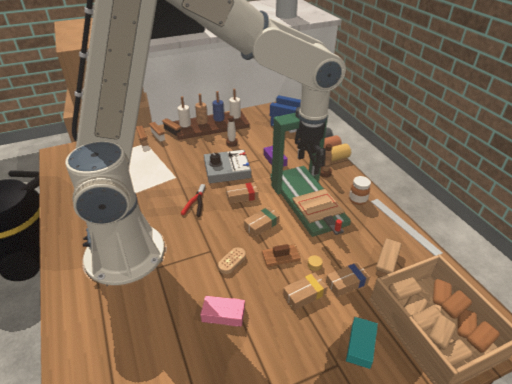

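The tray is out. The red carton has been knocked about 40 mm in +y (now ≈(446,108)). I'll compute the tray centre from the outline corners.

```bash
python3 - <<'E'
from h import *
crop('w9',170,10,345,185,4.5,'w9c')
E
```

```text
(no output)
```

View pics/w9c.png

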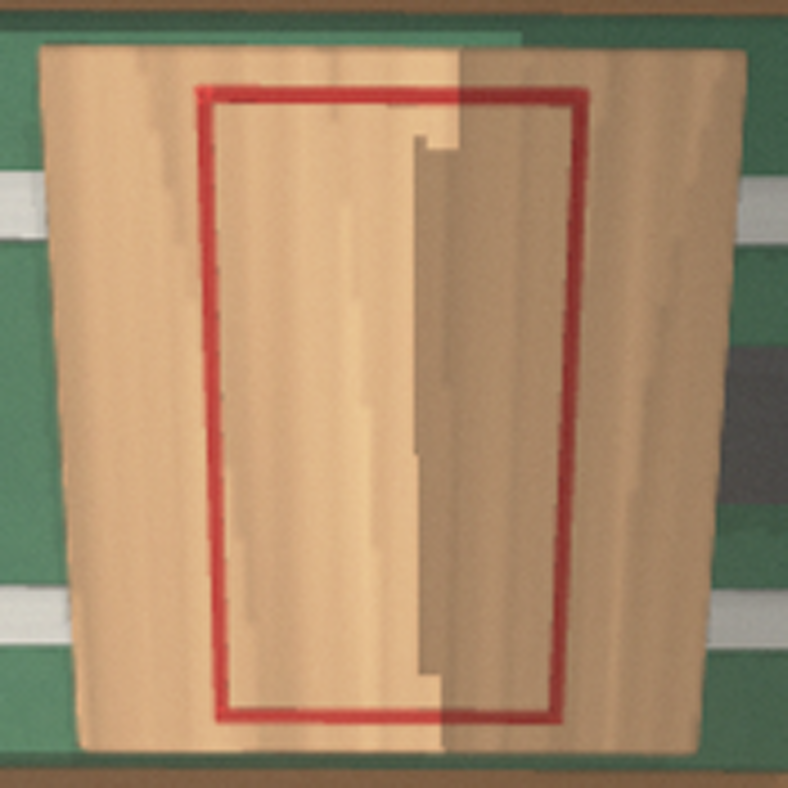

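```bash
python3 - <<'E'
from h import *
for name,co in [('outer',[(196,86),(589,88),(562,722),(216,720)]),('plate',[(38,45),(747,50),(698,752),(82,752)]),('inner',[(214,104),(572,105),(550,710),(229,708)])]:
    q=[pt('w9',170+u/4.5,10+v/4.5,40) for u,v in co]
    c=np.mean(q,0); xa=(q[0]-q[3])+(q[1]-q[2]); ya=(q[0]-q[1])+(q[3]-q[2])
    print(name,np.round(c,1),'x',np.degrees(np.arctan2(xa[1],xa[0])),'y',np.degrees(np.arctan2(ya[1],ya[0])),np.linalg.norm(xa)/2,np.linalg.norm(ya)/2)
plan(450,-60,150,106-0)
E
```

```text
outer [655.8 -75.6  40. ] x -0.7896922214781849 y 89.20055102999146 119.62153405645653 71.77640552945115
plate [655.7 -75.7  40. ] x -0.6804533115117317 y 89.32131018426101 132.82068256400729 128.58542357426091
inner [655.6 -75.7  40. ] x -0.798041293383899 y 89.24663939433907 114.13917763844063 66.0091122033846
pos [598.3 -75.  206.6] jaw -90.5 q6 83 open 0.998 F [0.7 0.9 0.7] t 20.15
  -> turn [-16.53   0.02  -0.04] deg ; shift(new axes) [  5.66 -13.84  -5.53] cm (half 180)
```

Call:
jog_arm([
  [-8.2, 0, 0, 0, 0, 0, 1],
  [-8.2, 0, 0, 0, 0, 0, 1],
  [0, 0, 0, 1.4, -3.5, -1.4, 1],
  [0, 0, 0, 1.4, -3.5, -1.4, 1],
  [0, 0, 0, 1.4, -3.5, -1.4, 1],
  [0, 0, 0, 1.4, -3.4, -1.4, 1],
  [0, 0, 0, 0, 0, 0, 1],
  [0, 0, 0, 0, 0, 0, 1],
])

```text
clock: 20.95
eef_pos: [448.8, -59.0, 150.5]
tcp_rot: [1.062, 1.57, -0.232]
contact_force: [-0.0, 0.0, 0.0]
opening: 0.998
```

```bash
cat >> h.py <<'E'
def top(tag,cx,cy,z,rad=95,tol=7,long_=110,wide=60):
    """fit rectangle to the top face of height z near (cx,cy) from depth"""
    C=cloud(tag); m=(abs(C[...,2]-z)<tol)&(np.hypot(C[...,0]-cx,C[...,1]-cy)<rad)
    n,L,st,ce=cv2.connectedComponentsWithStats(m.astype(np.uint8),connectivity=4)
    i=1+np.argmax(st[1:,4]); Q=C[L==i]; (c,s,a)=cv2.minAreaRect(Q[:,:2].astype(np.float32))
    if s[0]<s[1]: s=(s[1],s[0]); a+=90
    a=(a+90)%180-90
    print('top',np.round(c,1),np.round(s,1),round(a,1),'z',round(float(np.median(Q[:,2])),1),'px',st[i])
    return c,s,a
E
python3 - <<'E'
from h import *
plan(450,-60,9,105.5)
shot('wrist','w10')
c,s,a=top('w10',450,-60,36)
plan(c[0],c[1],9,a+90)
E
```

```text
pos [448.8 -59.  150.5] jaw -74.1 q6 66 open 0.998 F [-0.  0.  0.] t 20.95
  -> turn [ 0.36  0.01 -0.02] deg ; shift(new axes) [14.15  0.09  0.13] cm (half 180)
top [450.4 -56.9] [109.8  60.5] 16.0 z 36.3 px [  214   111    81   136 10317]
pos [449.9 -59.1 151. ] jaw -74.1 q6 66 open 0.999 F [-0.1 -0.2  0.7] t 21.00
  -> turn [-0.14  0.04 -0.09] deg ; shift(new axes) [14.2  0.1 -0.2] cm (half 180)
```

View pics/w10.png

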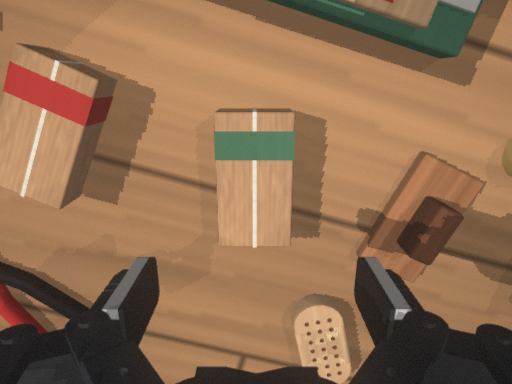

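The green-band carton (real brown, green band at (254,145)) is centred and measured 109.8 x 60.5 mm. Pick it.

Call:
jog_arm([
  [0, 0, 0, 3, 0.1, -0.2, 1],
  [0, 0, 0, 3, 0, 0, 1],
  [0, 0, 0, 3, 0, 0, 1],
  [0, 0, 0, 3, 0, 0, 1],
  [0, 0, 0, 1.5, 0, 0, 1],
  [0, 0, 0, 0.7, 0, 0, 1],
  [0, 0, 0, 0, 0, 0, 0.8],
  [0, 0, 0, 0, 0, 0, 0.5],
  [0, 0, 0, 0, 0, 0, 0.5],
  [0, 0, 0, 0, 0, 0, 0.5],
  [0, 0, 0, 0, 0, 0, 0.5],
  [0, 0, 0, 0, 0, 0, 0.5],
], force=35)

```text
clock: 22.2
eef_pos: [449.4, -56.5, 9.2]
tcp_rot: [1.151, 1.569, -0.143]
contact_force: [-0.4, 0.2, 7.7]
opening: 0.697
```

```bash
python3 - <<'E'
from h import *
plan(656.2,-75.9,90,89.2)
E
```

```text
pos [449.4 -56.5   9.2] jaw -74.1 q6 67 open 0.697 F [-0.4  0.2  7.7] t 22.20
  -> turn [16.7   0.02 -0.08] deg ; shift(new axes) [-8.08 20.7   1.65] cm (half 180)
```

Call:
jog_arm([
  [0, 0, 0, -2, 0, 0, 0.5],
  [0, 0, 0, -4, 0, 0, 0.5],
  [0, 0, 0, -4, 0, 0, 0.5],
  [0, 0, 0, -3, 0, 0, 0.5],
  [5.5, 0, 0, 0, 0, 0, 0.5],
  [5.6, 0, 0, 0, 0, 0, 0.5],
  [5.6, 0, 0, 0, 0, 0, 0.5],
  [0, 0, 0, 0, 3.4, 0.3, 0.5],
  [0, 0, 0, 0, 3.4, 0.3, 0.5],
  [0, 0, 0, 0, 3.4, 0.3, 0.5],
  [0, 0, 0, 0, 3.4, 0.3, 0.5],
  [0, 0, 0, 0, 3.5, 0.3, 0.5],
  [0, 0, 0, 0, 3.5, 0.15, 0.5],
  [0, 0, 0, 0, 0, 0, 0.5],
  [0, 0, 0, 0, 0, 0, 0.5],
])

```text
clock: 23.7
eef_pos: [654.1, -75.7, 137.9]
tcp_rot: [-1.64, 1.569, 3.059]
contact_force: [-0.9, 0.7, -1.3]
opening: 0.695
```

```bash
python3 - <<'E'
from h import *
shot('wrist','w11')
p,A,s=pose(); c,_,a=top('w11',p[0],p[1],p[2]+27)
plan(656.2,-75.9,49.5,89.2)
print('carton-based shift', np.round(A.T@(np.array([656.2-c[0],-75.9-c[1],0]))/10,2), 'angle err (want -0.8):',a)
E
```

```text
top [660.  -75.8] [99.2 86.9] -1.2 z 164.9 px [  141   151   232   227 35555]
pos [653.3 -75.6 137.9] jaw -90.8 q6 84 open 0.695 F [-0.3 -0.  -2. ] t 23.75
  -> turn [ 0.01 -0.01  0.11] deg ; shift(new axes) [8.84 0.29 0.03] cm (half 180)
carton-based shift [ 0.   -0.38  0.02] angle err (want -0.8): -1.238311767578125
```

View pics/w11.png

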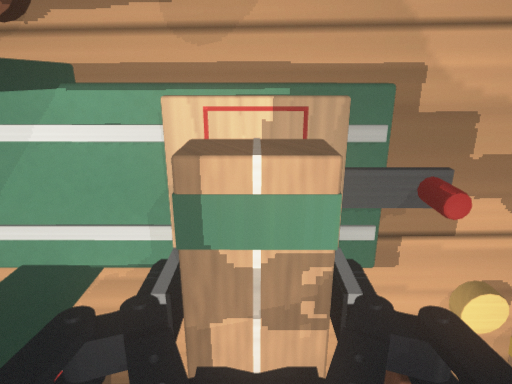

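```bash
python3 - <<'E'
from h import *
e=pt('w11',257,154,138-9.2+36); print(e, e[0]-55)
E
```

```text
[709.45486655 -76.68203993 164.8       ] 654.4548665486544
```

Call:
jog_arm([
  [0, 0, 0, 2, 0.2, 0, 0.5],
  [0, 0, 0, 3, 0, 0, 0.5],
  [0, 0, 0, 2.5, 0, 0, 0.5],
  [0, 0, 0, 0.8, 0, 0, 0.5],
  [0, 0, 0, 0.4, 0, 0, 0.5],
  [0, 0, 0, 0.1, 0, 0, 0.5],
  [0, 0, 0, 0, 0, 0, 0.5],
  [0, 0, 0, 0, 0, 0, 0.5],
])

```text
clock: 24.55
eef_pos: [657.2, -75.9, 51.7]
tcp_rot: [1.455, 1.569, -0.13]
contact_force: [-1.2, 1.1, -0.7]
opening: 0.699
```

Call:
jog_arm([
  [0, 0, 0, 0.15, 0, 0, 0.5],
  [0, 0, 0, 0, 0, 0, 0.5],
  [0, 0, 0, 0, 0, 0, 0.5],
])

```text
clock: 24.85
eef_pos: [656.6, -75.8, 49.3]
tcp_rot: [1.411, 1.57, -0.173]
contact_force: [-0.8, 0.7, 0.6]
opening: 0.693
```

Call:
jog_arm([
  [0, 0, 0, 0.05, 0, 0, 0.5],
  [0, 0, 0, 0, 0, 0, 0.8],
  [0, 0, 0, 0, 0, 0, 1],
  [0, 0, 0, 0, 0, 0, 1],
  [0, 0, 0, 0, 0, 0, 1],
  [0, 0, 0, -2, 0, 0, 1],
  [0, 0, 0, -3, 0, 0, 1],
  [0, 0, 0, -3, 0, 0, 1],
  [0, 0, 0, -3, 0, 0, 1],
  [0, 0, 0, 0, -3, 0, 1],
  [0, 0, 0, 0, -3, 0, 1],
  [0, 0, 0, 0, 0, 0, 1],
])

```text
clock: 26.05
eef_pos: [592.8, -74.8, 158.3]
tcp_rot: [-1.658, 1.568, 3.04]
contact_force: [-1.0, 0.3, -0.4]
opening: 1.002
```

```bash
python3 - <<'E'
from h import *
shot('wrist','w12')
top('w12',656,-76,76)
plan(446,108,150,82.5)
E
```

```text
top [656.4 -76. ] [110.5  60.7] -1.0 z 76.2 px [  207     8   101   180 16766]
pos [595.1 -74.9 158.7] jaw -90.8 q6 83 open 0.996 F [-0.   0.   0.7] t 26.10
  -> turn [6.69 0.   0.04] deg ; shift(new axes) [  0.87 -17.17 -16.19] cm (half 180)
```

View pics/w12.png

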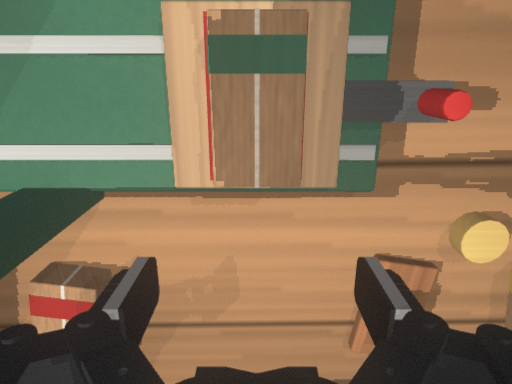

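Call:
jog_arm([
  [6.7, 0, 0, 0, 0, 0, 1],
  [0, 0, 0, 0, -4, 0, 1],
  [0, 0, 0, 0, -4, -2, 1],
  [0, 0, 0, 0, -4, -3, 1],
  [0, 0, 0, 0, -4, -4, 1],
  [0, 0, 0, 0.4, -1.2, -4, 1],
  [0, 0, 0, 0.4, 0, -3.2, 1],
  [0, 0, 0, 0, 0, 0, 1],
  [0, 0, 0, 0, 0, 0, 1],
])

```text
clock: 27.0
eef_pos: [451.9, 103.6, 150.5]
tcp_rot: [1.578, 1.57, -0.121]
contact_force: [-0.6, -0.1, -0.4]
opening: 0.999
```

```bash
python3 - <<'E'
from h import *
shot('wrist','w13')
c,s,a=top('w13',446,108,36)
plan(c[0],c[1],9,a+90)
E
```

```text
top [444.5 109. ] [110.4  60.6] -9.1 z 36.3 px [  212   123    81   135 10001]
pos [451.7 102.9 150.5] jaw -97.4 q6 110 open 1.003 F [-0.3 -0.  -0.6] t 27.05
  -> turn [ 1.68  0.01 -0.01] deg ; shift(new axes) [14.15 -0.8  -0.5 ] cm (half 180)
```

View pics/w13.png

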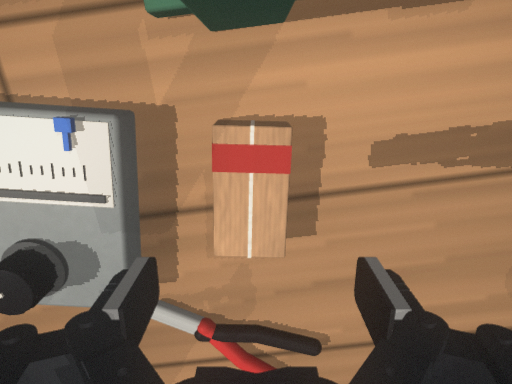

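```bash
python3 - <<'E'
from h import *
for u,v in [(160,310),(205,328),(310,345),(240,350)]: print(np.round(pt('w13',u,v),1))
E
```

```text
[329.9 214.2  11.2]
[306.9 173.   15.9]
[272.3  72.3  15.1]
[272.  143.5  11.6]
```

Pliers are clear of the finger paths. Pick the red-band carton.

Call:
jog_arm([
  [1.7, 0, 0, 2, -0.8, -0.5, 1],
  [0, 0, 0, 3, 0, 0, 1],
  [0, 0, 0, 3, 0, 0, 1],
  [0, 0, 0, 3, 0, 0, 1],
  [0, 0, 0, 2, 0, 0, 1],
  [0, 0, 0, 1.1, 0, 0, 1],
  [0, 0, 0, 0, 0, 0, 0.8],
  [0, 0, 0, 0, 0, 0, 0.5],
  [0, 0, 0, 0, 0, 0, 0.5],
  [0, 0, 0, 0, 0, 0, 0.5],
  [0, 0, 0, 0, 0, 0, 0.5],
  [0, 0, 0, 0, 0, 0, 0.5],
])

```text
clock: 28.25
eef_pos: [444.3, 109.0, 10.1]
tcp_rot: [1.903, 1.57, 0.172]
contact_force: [-0.9, 0.2, 7.2]
opening: 0.692
```

```bash
python3 - <<'E'
from h import *
plan(656.2,-75.9,150,89.2)
E
```

```text
pos [444.3 109.   10.1] jaw -99.2 q6 113 open 0.692 F [-0.9  0.2  7.2] t 28.25
  -> turn [-8.39 -0.02 -0.06] deg ; shift(new axes) [-13.99  21.45  18.19] cm (half 180)
```

Call:
jog_arm([
  [0, 0, 0, -2, 0, 0, 0.5],
  [0, 0, 0, -4, 0, 0, 0.5],
  [0, 0, 0, -4, 0, 0, 0.5],
  [0, 0, 0, -4, 0, 0, 0.5],
  [-4.2, 0, 0, 0, 0, 0, 0.5],
  [-4.2, 0, 0, 0, 0, 0, 0.5],
  [0, 0, 0, 0, 0, 3.5, 0.5],
  [0, 0, 0, 0, 0, 4, 0.5],
  [0, 0, 0, 0, 2, 4, 0.5],
  [0, 0, 0, 0, 3.4, 4, 0.5],
  [0, 0, 0, 0, 4, 2.7, 0.5],
  [0, 0, 0, 0, 4, 0, 0.5],
  [0, 0, 0, 0, 4, 0, 0.5],
  [0, 0, 0, 0, 4, 0, 0.5],
  [0, 0, 0, 0, 0, 0, 0.5],
  [0, 0, 0, 0, 0, 0, 0.5],
])

```text
clock: 29.85
eef_pos: [653.4, -73.9, 148.6]
tcp_rot: [-1.659, 1.569, 3.04]
contact_force: [-0.9, 0.6, -2.2]
opening: 0.697
```

```bash
cat >> h.py <<'E'
def held(tag,zb,u=257):
    """far (camera-up) edge of held carton top; zb= TCP z minus carton bottom offset"""
E
python3 - <<'E'
from h import *
shot('wrist','w14')
plan(656.2,-75.9,86,89.2)
crop('w14',130,110,380,250,3.2,'w14c')
E
```

```text
pos [652.5 -74.  148.7] jaw -90.8 q6 84 open 0.695 F [ 0.2  0.  -2. ] t 29.90
  -> turn [ 0.01 -0.01  0.12] deg ; shift(new axes) [6.27 0.37 0.19] cm (half 180)
```

View pics/w14c.png

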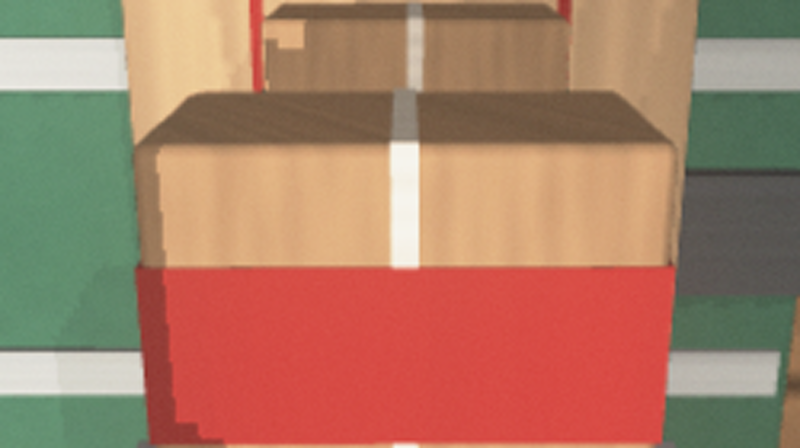

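```bash
python3 - <<'E'
from h import *
e=pt('w14',256.7,154.3,174.6); print(e, e[0]-55)
E
```

```text
[708.43376202 -74.85604502 174.6       ] 653.4337620154116
```

Call:
jog_arm([
  [0, 0, 0, 1, 0.3, 0.15, 0.5],
  [0, 0, 0, 2.5, 0, 0, 0.5],
  [0, 0, 0, 1.6, 0, 0, 0.5],
  [0, 0, 0, 0.8, 0, 0, 0.5],
  [0, 0, 0, 0.2, 0, 0, 0.5],
  [0, 0, 0, 0, 0, 0, 0.5],
  [0, 0, 0, 0, 0, 0, 0.5],
  [0, 0, 0, 0, 0, 0, 0.5],
])

```text
clock: 30.7
eef_pos: [657.2, -75.7, 89.4]
tcp_rot: [1.481, 1.569, -0.104]
contact_force: [-0.1, -0.8, -1.6]
opening: 0.693
```

Call:
jog_arm([
  [0, 0, 0, 0.2, 0, 0, 0.5],
  [0, 0, 0, 0.1, 0, 0, 0.5],
  [0, 0, 0, 0, 0, 0, 0.5],
  [0, 0, 0, 0, 0, 0, 0.5],
])

```text
clock: 31.1
eef_pos: [656.9, -75.7, 86.2]
tcp_rot: [1.436, 1.57, -0.149]
contact_force: [-1.4, 0.6, 6.7]
opening: 0.694
```

Call:
jog_arm([
  [0, 0, 0, 0, 0, 0, 0.8],
  [0, 0, 0, 0, 0, 0, 1],
  [0, 0, 0, 0, 0, 0, 1],
  [0, 0, 0, 0, 0, 0, 1],
  [0, 0, 0, -2, 0, 0, 1],
  [0, 0, 0, -3, 0, 0, 1],
  [0, 0, 0, -4, 0, 0, 1],
  [0, 0, 0, -1, -3, 0, 1],
  [0, 0, 0, 0, -3, 0, 1],
  [0, 0, 0, 0, -2, 0, 1],
  [0, 0, 0, 0, 0, 0, 1],
  [0, 0, 0, 0, 0, 0, 1],
])

```text
clock: 32.3
eef_pos: [577.1, -74.6, 185.9]
tcp_rot: [1.462, 1.57, -0.123]
contact_force: [0.8, 0.7, 0.3]
opening: 0.998
```

```bash
python3 - <<'E'
from h import *
shot('wrist','w15')
top('w15',656,-76,112)
plan(449,-362,150,96.5)
E
```

```text
top [650.4 -76. ] [97.5 60.7] -0.7 z 112.3 px [  203     0   108   169 16632]
pos [577.6 -74.6 185.8] jaw -90.8 q6 83 open 1.000 F [-0.5  0.4 -0. ] t 32.35
  -> turn [-7.3   0.01 -0.07] deg ; shift(new axes) [  3.58 -16.03  27.1 ] cm (half 180)
```

View pics/w15.png

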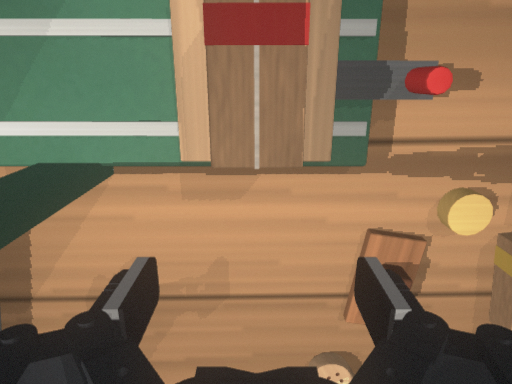

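Call:
jog_arm([
  [-7.3, 0, 0, 0, 0, 0, 1],
  [0, 0, 0, 0, -2.5, 3, 1],
  [0, 0, 0, 0.6, -2.5, 4, 1],
  [0, 0, 0, 0.6, -2.5, 4, 1],
  [0, 0, 0, 0.6, -2.5, 4, 1],
  [0, 0, 0, 0.6, -2, 4, 1],
  [0, 0, 0, 0.6, -2, 4, 1],
  [0, 0, 0, 0.6, -2, 4, 1],
  [0, 0, 0, 0, 0, 0, 1],
  [0, 0, 0, 0, 0, 0, 1],
  [0, 0, 0, 0, 0, 0, 1],
])

```text
clock: 33.45
eef_pos: [448.9, -360.5, 149.3]
tcp_rot: [2.958, 1.57, 1.501]
contact_force: [0.0, -0.0, 0.3]
opening: 1.004
```

```bash
python3 - <<'E'
from h import *
shot('wrist','w16')
c,s,a=top('w16',449,-362,36)
plan(c[0],c[1],9,a+90)
E
```

```text
top [ 448.7 -362.1] [110.2  60.5] 5.9 z 36.3 px [  219   114    81   136 10356]
pos [ 449.  -360.2  149.4] jaw -83.4 q6 45 open 1.001 F [-0.5 -0.2  0.2] t 33.50
  -> turn [ 0.62 -0.02 -0.01] deg ; shift(new axes) [14.04 -0.05  0.19] cm (half 180)
```

View pics/w16.png

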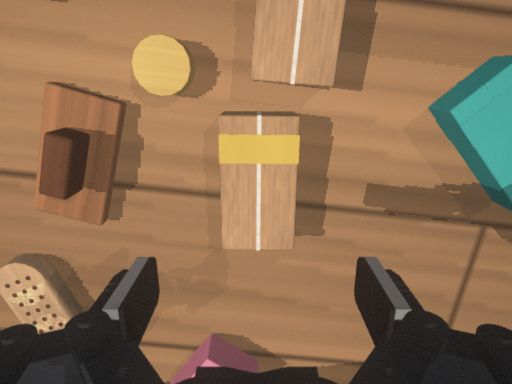

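Call:
jog_arm([
  [0.6, 0, 0, 2, 0, 0.2, 1],
  [0, 0, 0, 3, 0, 0, 1],
  [0, 0, 0, 3, 0, 0, 1],
  [0, 0, 0, 3, 0, 0, 1],
  [0, 0, 0, 2, 0, 0, 1],
  [0, 0, 0, 1, 0, 0, 1],
  [0, 0, 0, 0, 0, 0, 0.8],
  [0, 0, 0, 0, 0, 0, 0.5],
  [0, 0, 0, 0, 0, 0, 0.5],
  [0, 0, 0, 0, 0, 0, 0.5],
  [0, 0, 0, 0, 0, 0, 0.5],
  [0, 0, 0, 0, 0, 0, 0.5],
])

```text
clock: 34.7
eef_pos: [449.0, -363.3, 10.4]
tcp_rot: [0.886, 1.569, -0.582]
contact_force: [-0.1, 1.1, 6.0]
opening: 0.691
```

```bash
python3 - <<'E'
from h import *
plan(656.4,-76,170,89.2)
E
```

```text
pos [ 449.  -363.3   10.4] jaw -84.1 q6 45 open 0.691 F [-0.1  1.1  6. ] t 34.70
  -> turn [ 6.7   0.05 -0.06] deg ; shift(new axes) [-15.96  20.34 -29.01] cm (half 180)
```

Call:
jog_arm([
  [0, 0, 0, -2, 0, 0, 0.5],
  [0, 0, 0, -4, 0, 0, 0.5],
  [0, 0, 0, -4, 0, 0, 0.5],
  [0, 0, 0, -4, 0, 0, 0.5],
  [3.3, 0, 0, -2, 0, 0, 0.5],
  [3.4, 0, 0, 0, 0, 0, 0.5],
  [0, 0, 0, 0, 2, -3, 0.5],
  [0, 0, 0, 0, 2.6, -3.7, 0.5],
  [0, 0, 0, 0, 2.6, -3.7, 0.5],
  [0, 0, 0, 0, 2.6, -3.7, 0.5],
  [0, 0, 0, 0, 2.6, -3.7, 0.5],
  [0, 0, 0, 0, 2.6, -3.7, 0.5],
  [0, 0, 0, 0, 2.6, -3.7, 0.5],
  [0, 0, 0, 0, 2.7, -3.7, 0.5],
  [0, 0, 0, 0, 0, 0, 0.5],
  [0, 0, 0, 0, 0, 0, 0.5],
  [0, 0, 0, 0, 0, 0, 0.5],
])

```text
clock: 36.4
eef_pos: [654.6, -77.5, 169.2]
tcp_rot: [-1.333, 1.57, -2.918]
contact_force: [-0.7, -0.0, -1.8]
opening: 0.693
```

```bash
python3 - <<'E'
from h import *
shot('wrist','w17')
plan(656.4,-76,122.4,89.2)
crop('w17',130,110,380,250,3.2,'w17c')
E
```

```text
pos [654.6 -77.8 169.3] jaw -90.9 q6 84 open 0.695 F [-0.4 -0.  -1.1] t 36.45
  -> turn [-0.05  0.01  0.05] deg ; shift(new axes) [ 4.69  0.18 -0.18] cm (half 180)
```

View pics/w17c.png

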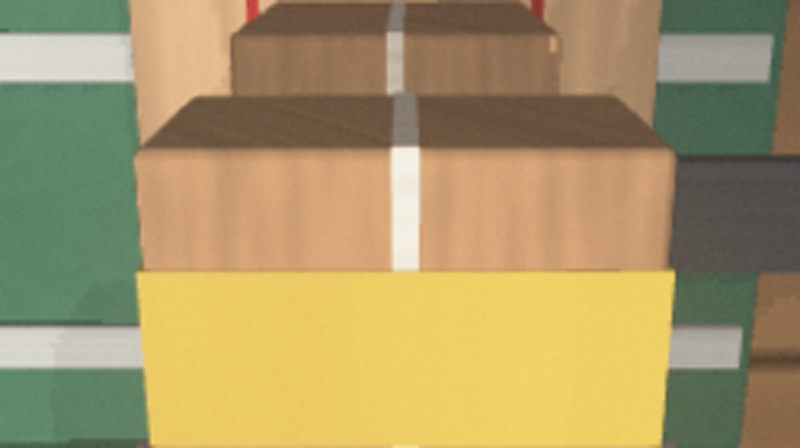

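```bash
python3 - <<'E'
from h import *
e=pt('w17',256.7,110+147/3.2,169.3+25.6); print(e, e[0]-55)
E
```

```text
[708.9658701  -78.40580624 194.9       ] 653.9658700997568
```

Call:
jog_arm([
  [0, 0, 0, 1, 0.25, -0.2, 0.5],
  [0, 0, 0, 2, 0, 0, 0.5],
  [0, 0, 0, 1, 0, 0, 0.5],
  [0, 0, 0, 0.4, 0, 0, 0.5],
  [0, 0, 0, 0.2, 0, 0, 0.5],
  [0, 0, 0, 0, 0, 0, 0.5],
  [0, 0, 0, 0, 0, 0, 0.5],
  [0, 0, 0, 0, 0, 0, 0.5],
])

```text
clock: 37.25
eef_pos: [658.4, -74.8, 124.2]
tcp_rot: [1.454, 1.57, -0.13]
contact_force: [0.2, -0.0, -1.5]
opening: 0.693
```

Call:
jog_arm([
  [0, 0, 0, 0.1, -0.1, 0.1, 0.5],
  [0, 0, 0, 0.1, 0, 0, 0.5],
  [0, 0, 0, 0, 0, 0, 0.5],
  [0, 0, 0, 0, 0, 0, 0.5],
])

```text
clock: 37.65
eef_pos: [657.1, -75.9, 122.5]
tcp_rot: [1.133, 1.57, -0.452]
contact_force: [-2.7, 0.1, 5.5]
opening: 0.693
```

Contact felt. I'll release and go up, then check.

Call:
jog_arm([
  [0, 0, 0, 0, 0, 0, 0.8],
  [0, 0, 0, 0, 0, 0, 1],
  [0, 0, 0, 0, 0, 0, 1],
  [0, 0, 0, 0, 0, 0, 1],
  [0, 0, 0, -2, 0, 0, 1],
  [0, 0, 0, -3, 0, 0, 1],
  [0, 0, 0, -4, 0, 0, 1],
  [0, 0, 0, -2, -3, 0, 1],
  [0, 0, 0, 0, -3, 0, 1],
  [0, 0, 0, 0, 0, 0, 1],
  [0, 0, 0, 0, 0, 0, 1],
])

```text
clock: 38.75
eef_pos: [597.1, -75.0, 231.8]
tcp_rot: [1.491, 1.57, -0.094]
contact_force: [0.1, -0.2, 0.1]
opening: 1.003
```

```bash
python3 - <<'E'
from h import *
shot('wrist','w18')
c,s,a=top('w18',656,-76,148); print('center from near edge',c[0]-s[0]/2+55)
plan(584,-374,150,92.5)
E
```

```text
top [656.8 -76.3] [110.   60.7] -0.5 z 148.3 px [  207    17   100   176 16167]
center from near edge 656.8105278015137
pos [597.6 -75.  231.6] jaw -90.8 q6 84 open 1.001 F [-0.4 -1.1 -0.1] t 38.80
  -> turn [-3.3   0.   -0.05] deg ; shift(new axes) [ 8.16 -2.67 29.81] cm (half 180)
```

View pics/w18.png

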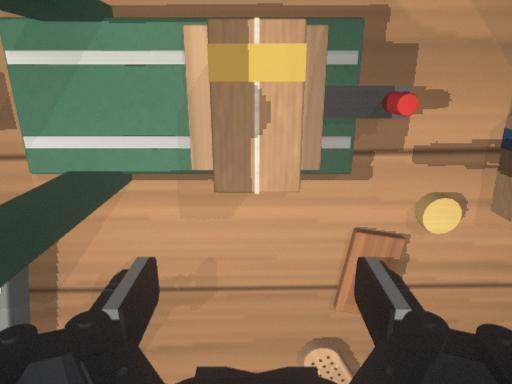

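Call:
jog_arm([
  [-3.3, 0, 0, 0, -0.3, 3, 1],
  [0, 0, 0, 0, -0.4, 4, 1],
  [0, 0, 0, 0, -0.4, 4, 1],
  [0, 0, 0, 1.6, -0.4, 4, 1],
  [0, 0, 0, 1.6, -0.4, 4, 1],
  [0, 0, 0, 1.6, -0.4, 4, 1],
  [0, 0, 0, 1.6, -0.4, 4, 1],
  [0, 0, 0, 1.7, 0, 3, 1],
  [0, 0, 0, 0, 0, 0, 1],
  [0, 0, 0, 0, 0, 0, 1],
  [0, 0, 0, 0, 0, 0, 1],
])

```text
clock: 39.9
eef_pos: [582.0, -375.0, 150.5]
tcp_rot: [2.747, 1.57, 1.221]
contact_force: [0.4, 0.5, 0.6]
opening: 1.0
```

```bash
python3 - <<'E'
from h import *
shot('wrist','w19')
c,s,a=top('w19',584,-374,36)
plan(c[0],c[1],10,a+90)
E
```

```text
top [ 583.  -375.2] [110.3  60.8] 1.6 z 36.3 px [  217   112    82   136 10278]
pos [ 582.2 -374.8  150.9] jaw -87.4 q6 55 open 0.998 F [0.1 0.4 0.1] t 39.95
  -> turn [ 0.93  0.   -0.03] deg ; shift(new axes) [14.09  0.08  0.04] cm (half 180)
```

View pics/w19.png

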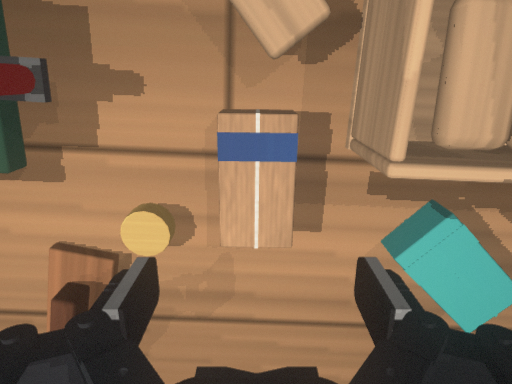

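```bash
python3 - <<'E'
from h import *
for u,v in [(358,130),(354,148),(362,60),(400,165),(388,240),(172,225)]: print(u,v,np.round(pt('w19',u,v),1))
E
```

```text
358 130 [ 628.  -450.4   31.1]
354 148 [ 613.5 -450.1   28.3]
362 60 [ 678.4 -450.5   17. ]
400 165 [ 617.8 -457.    99.5]
388 240 [ 527.2 -497.7   10.4]
172 225 [ 533.6 -301.4   10.5]
```

Call:
jog_arm([
  [0.9, 0, 0, 2, 0.1, 0, 0.9],
  [0, 0, 0, 3, 0, 0, 0.9],
  [0, 0, 0, 3, 0, 0, 0.9],
  [0, 0, 0, 3, 0, 0, 0.9],
  [0, 0, 0, 2, 0, 0, 0.9],
  [0, 0, 0, 1.1, 0, 0, 0.9],
  [0, 0, 0, 0, 0, 0, 0.8],
  [0, 0, 0, 0, 0, 0, 0.5],
  [0, 0, 0, 0, 0, 0, 0.5],
  [0, 0, 0, 0, 0, 0, 0.5],
  [0, 0, 0, 0, 0, 0, 0.5],
  [0, 0, 0, 0, 0, 0, 0.5],
])

```text
clock: 41.15
eef_pos: [582.9, -376.0, 10.5]
tcp_rot: [1.057, 1.57, -0.486]
contact_force: [0.1, 0.6, 7.0]
opening: 0.694
```

```bash
python3 - <<'E'
from h import *
plan(656.4,-76,205,89.2)
E
```

```text
pos [ 582.9 -376.    10.5] jaw -88.4 q6 55 open 0.694 F [0.1 0.6 7. ] t 41.15
  -> turn [ 2.4   0.03 -0.06] deg ; shift(new axes) [-19.45   6.93 -30.1 ] cm (half 180)
```

Call:
jog_arm([
  [0, 0, 0, -2, 0, 0, 0.5],
  [0, 0, 0, -4, 0, 0, 0.5],
  [0, 0, 0, -4, 0, 0, 0.5],
  [0, 0, 0, -4, 0, 0, 0.5],
  [0, 0, 0, -3.5, 0, 0, 0.5],
  [2.4, 0, 0, -2, 0, 0, 0.5],
  [0, 0, 0, 0, 0.8, -3, 0.5],
  [0, 0, 0, 0, 0.9, -3.9, 0.5],
  [0, 0, 0, 0, 0.9, -3.9, 0.5],
  [0, 0, 0, 0, 0.9, -3.9, 0.5],
  [0, 0, 0, 0, 0.9, -3.9, 0.5],
  [0, 0, 0, 0, 0.9, -3.9, 0.5],
  [0, 0, 0, 0, 0.9, -3.9, 0.5],
  [0, 0, 0, 0, 0.7, -3.7, 0.5],
  [0, 0, 0, 0, 0, 0, 0.5],
  [0, 0, 0, 0, 0, 0, 0.5],
  [0, 0, 0, 0, 0, 0, 0.5],
])

```text
clock: 42.85
eef_pos: [655.3, -76.5, 204.3]
tcp_rot: [-0.777, 1.57, -2.362]
contact_force: [0.9, -0.9, -2.1]
opening: 0.694
```

```bash
python3 - <<'E'
from h import *
shot('wrist','w20')
plan(656.6,-76,158.5,89.2)
crop('w20',130,110,380,250,3.2,'w20c')
E
```

```text
pos [655.3 -76.8 204.4] jaw -90.9 q6 84 open 0.696 F [-0.7 -0.4 -1.8] t 42.90
  -> turn [-0.05  0.02  0.01] deg ; shift(new axes) [ 4.59  0.13 -0.08] cm (half 180)
```

View pics/w20c.png

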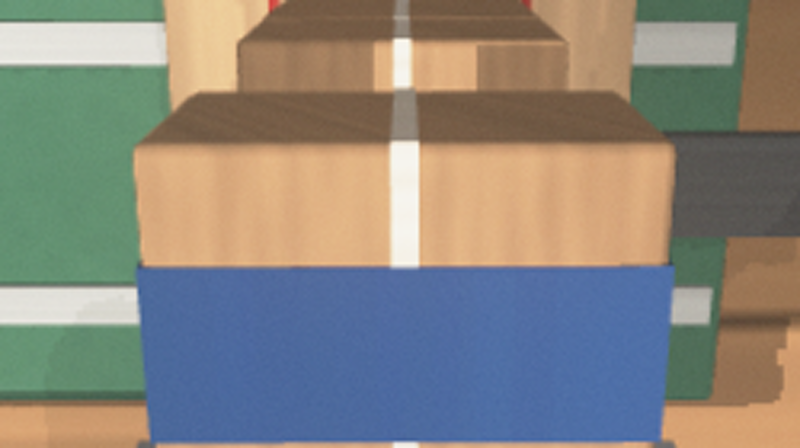

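```bash
python3 - <<'E'
from h import *
e=pt('w20',256.7,110+142/3.2,204.4+25.5); print(e, e[0]-55)
E
```

```text
[710.12335686 -77.41409864 229.9       ] 655.1233568593942
```

Call:
jog_arm([
  [0, 0, 0, 1, 0.1, -0.05, 0.5],
  [0, 0, 0, 2, 0, 0, 0.5],
  [0, 0, 0, 1, 0, 0, 0.5],
  [0, 0, 0, 0.3, 0, 0, 0.5],
  [0, 0, 0, 0.1, 0, 0, 0.5],
  [0, 0, 0, 0, 0, 0, 0.5],
  [0, 0, 0, 0, 0, 0, 0.5],
  [0, 0, 0, 0, 0, 0, 0.5],
])

```text
clock: 43.7
eef_pos: [657.0, -75.2, 161.2]
tcp_rot: [1.457, 1.57, -0.127]
contact_force: [-0.6, -0.2, -1.9]
opening: 0.694
```

Call:
jog_arm([
  [0, 0, 0, 0.15, 0, 0.08, 0.5],
  [0, 0, 0, 0.12, 0, 0, 0.5],
  [0, 0, 0, 0, 0, 0, 0.5],
  [0, 0, 0, 0, 0, 0, 0.5],
])

```text
clock: 44.1
eef_pos: [656.8, -76.1, 158.5]
tcp_rot: [1.299, 1.57, -0.285]
contact_force: [-2.3, -0.8, 7.0]
opening: 0.695
```

Call:
jog_arm([
  [0, 0, 0, 0, 0, 0, 0.8],
  [0, 0, 0, 0, 0, 0, 1],
  [0, 0, 0, 0, 0, 0, 1],
  [0, 0, 0, 0, 0, 0, 1],
  [0, 0, 0, -2, 0, 0, 1],
  [0, 0, 0, -3, 0, 0, 1],
  [0, 0, 0, -4, 0, 0, 1],
  [0, 0, 0, -2, -3, 0, 1],
  [0, 0, 0, 0, -3, 0, 1],
  [0, 0, 0, 0, 0, 0, 1],
  [0, 0, 0, 0, 0, 0, 1],
])

```text
clock: 45.2
eef_pos: [596.6, -75.2, 268.1]
tcp_rot: [1.516, 1.57, -0.069]
contact_force: [0.5, 0.0, 0.7]
opening: 0.997
```

```bash
python3 - <<'E'
from h import *
shot('wrist','w21');shot('side','s21');shot('scene','sc21')
c,s,a=top('w21',656,-76,184)
for t in ['s21','sc21']:
  top(t,449,-208,14,rad=80,tol=6)
  top(t,449,-208,44,rad=60,tol=6)
  for z in (184,): top(t,656,-76,z)
plan(449,-208,150,100)
crop('sc21',180,190,300,290,6.5,'sc21c')
crop('s21',240,110,390,260,5,'s21c')
E
```

```text
top [656.7 -76.3] [110.4  60.7] -0.8 z 184.2 px [  207    16   100   176 16160]
top [ 448.6 -212.6] [111.   63.1] -10.3 z 14.6 px [262 244  39  22 413]
top [ 448.3 -211.5] [48.9 25.6] -11.8 z 43.9 px [273 244  17   9 107]
top [656.5 -78.3] [111.5  66. ] -2.1 z 184.3 px [304 163  38  20 442]
top [ 467.  -207.5] [83.3 61. ] -12.1 z 13.3 px [203 205  22  16 152]
top [ 454.3 -195. ] [8.4 4.3] 27.0 z 44.6 px [216 204   2   2   3]
top [659.5 -74.6] [111.5  61.5] -1.2 z 183.0 px [208 225  27  32 474]
pos [597.4 -75.2 267.4] jaw -90.8 q6 83 open 0.998 F [-0.5 -0.5 -0.4] t 45.35
  -> turn [-10.79  -0.     0.  ] deg ; shift(new axes) [ 11.74 -16.92  10.51] cm (half 180)
```

View pics/w21.png

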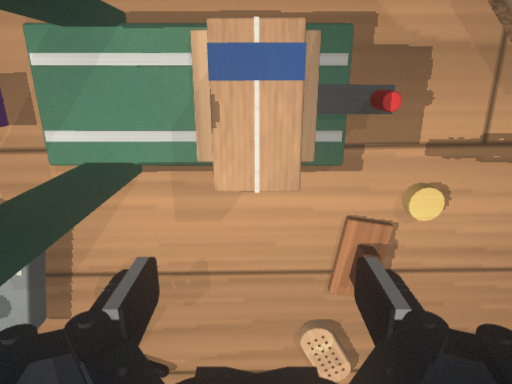

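View pics/s21c.png

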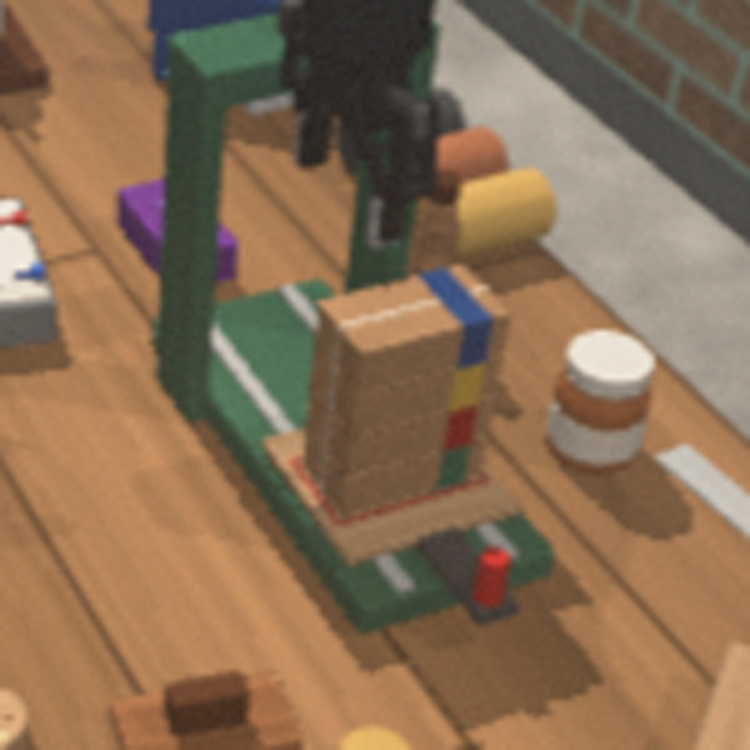

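The column stands square. Now to the board.

```bash
python3 - <<'E'
from h import *
plan(449,-211,150,79)
E
```

```text
pos [597.4 -75.2 267.4] jaw -90.8 q6 83 open 0.998 F [-0.5 -0.5 -0.4] t 45.35
  -> turn [10.21 -0.    0.  ] deg ; shift(new axes) [ 11.74 -11.97  16.17] cm (half 180)
```

Call:
jog_arm([
  [5.1, 0, 0, 0, 0, 0, 1],
  [5.1, 0, 0, 0, 0, 0, 1],
  [0, 0, 0, 0, -2.6, 2, 1],
  [0, 0, 0, 0, -2.4, 3, 1],
  [0, 0, 0, 2.9, -2.4, 3, 1],
  [0, 0, 0, 2.9, -2.4, 3, 1],
  [0, 0, 0, 2.9, -2.2, 3, 1],
  [0, 0, 0, 3, 0, 2.1, 1],
  [0, 0, 0, 0, 0, 0, 1],
  [0, 0, 0, 0, 0, 0, 1],
  [0, 0, 0, 0, 0, 0, 1],
])

```text
clock: 46.45
eef_pos: [449.5, -210.2, 151.7]
tcp_rot: [1.503, 1.569, -0.26]
contact_force: [0.0, -0.3, 0.5]
opening: 0.994
```

```bash
python3 - <<'E'
from h import *
shot('wrist','w22')
c,s,a=top('w22',449,-211,44,rad=50,tol=6)
top('w22',449,-211,14,rad=80,tol=6)
plan(c[0],c[1],20,a+90)
E
```

```text
top [ 449.  -209.2] [50.1 22. ] -9.8 z 44.0 px [ 240  156   30   63 1760]
top [ 448.9 -209.2] [109.8  60.1] -9.7 z 14.1 px [ 217  111   74  127 6841]
pos [ 449.6 -210.   151.9] jaw -101.0 q6 76 open 1.000 F [-0.5  1.1  0.1] t 46.50
  -> turn [-1.14  0.02 -0.11] deg ; shift(new axes) [13.19 -0.07 -0.07] cm (half 180)
```

View pics/w22.png

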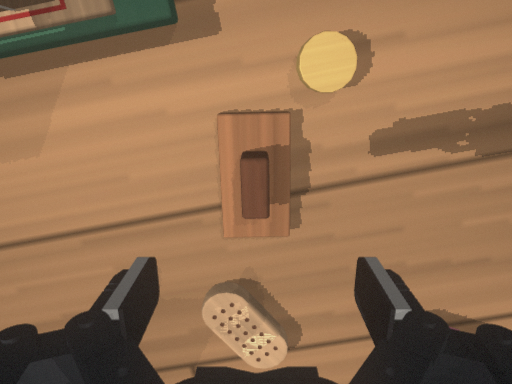

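Call:
jog_arm([
  [-1.1, 0, 0, 2, -0.1, -0.1, 1],
  [0, 0, 0, 3, 0, 0, 1],
  [0, 0, 0, 3, 0, 0, 0.8],
  [0, 0, 0, 3, 0, 0, 0.6],
  [0, 0, 0, 1.6, 0, 0, 0.5],
  [0, 0, 0, 0.5, 0, 0, 0.5],
  [0, 0, 0, 0, 0, 0, 0.5],
  [0, 0, 0, 0, 0, 0, 0.3],
  [0, 0, 0, 0, 0, 0, 0],
  [0, 0, 0, 0, 0, 0, 0],
  [0, 0, 0, 0, 0, 0, 0],
  [0, 0, 0, 0, 0, 0, 0],
  [0, 0, 0, 0, 0, 0, 0],
], force=50)

```text
clock: 47.8
eef_pos: [448.5, -209.5, 21.2]
tcp_rot: [1.378, 1.568, -0.366]
contact_force: [0.0, 1.3, 7.2]
opening: 0.244
```

```bash
python3 - <<'E'
from h import *
plan(656.7,-76.1,250,89.2)
E
```

```text
pos [ 448.5 -209.5   21.2] jaw -99.9 q6 75 open 0.244 F [0.  1.3 7.2] t 47.80
  -> turn [-9.11  0.04 -0.15] deg ; shift(new axes) [-22.88  20.63 -13.63] cm (half 180)
```

Call:
jog_arm([
  [0, 0, 0, -2, 0, 0, 0],
  [0, 0, 0, -4, 0, 0, 0],
  [0, 0, 0, -4, 0, 0, 0],
  [0, 0, 0, -4, 0, 0, 0],
  [0, 0, 0, -4, 0, 0, 0],
  [0, 0, 0, -3, 0, 0, 0],
  [-4.5, 0, 0, -2, 0, 0, 0],
  [-4.6, 0, 0, 0, 0, 0, 0],
  [0, 0, 0, 0, 3.4, -2.3, 0],
  [0, 0, 0, 0, 3.4, -2.3, 0],
  [0, 0, 0, 0, 3.4, -2.3, 0],
  [0, 0, 0, 0, 3.4, -2.3, 0],
  [0, 0, 0, 0, 3.5, -2.3, 0],
  [0, 0, 0, 0, 3.4, -2.2, 0],
  [0, 0, 0, 0, 0, 0, 0],
  [0, 0, 0, 0, 0, 0, 0],
  [0, 0, 0, 0, 0, 0, 0],
])

```text
clock: 49.5
eef_pos: [653.2, -75.4, 249.8]
tcp_rot: [-1.389, 1.57, -2.974]
contact_force: [0.4, 0.3, -1.7]
opening: 0.246
```

```bash
python3 - <<'E'
from h import *
shot('wrist','w23')
p,A,s=pose()
top('w23',p[0],p[1],p[2]-7,rad=85,tol=5)
plan(656.7,-76.1,205,89.2)
crop('w23',130,110,380,250,3.2,'w23c')
E
```

```text
top [675.4 -75.8] [66.4 60.3] -0.8 z 242.6 px [  190   136   134   133 12294]
pos [653.1 -75.6 249.9] jaw -90.8 q6 84 open 0.240 F [ 0.1 -0.6 -2.8] t 49.55
  -> turn [-0.04  0.01  0.04] deg ; shift(new axes) [4.49 0.36 0.04] cm (half 180)
```

View pics/w23.png

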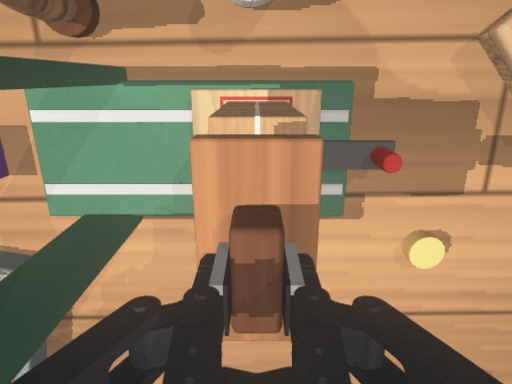

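View pics/w23c.png

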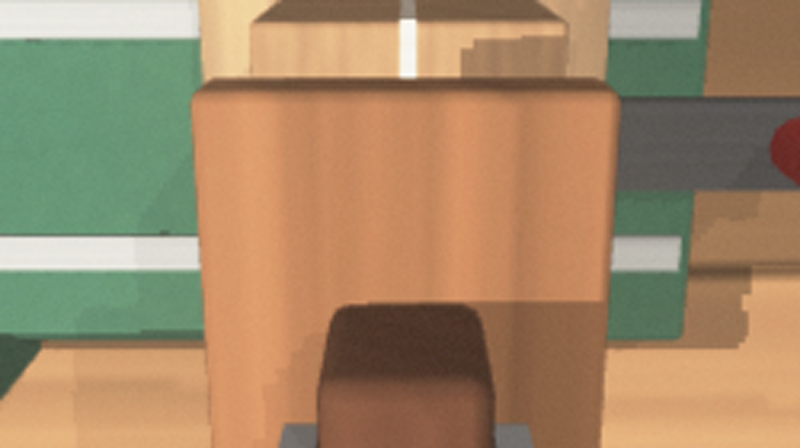

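Call:
jog_arm([
  [0, 0, 0, 1, 0.25, 0.03, 0],
  [0, 0, 0, 2, 0, 0, 0],
  [0, 0, 0, 0.8, 0, 0, 0],
  [0, 0, 0, 0.3, 0, 0, 0],
  [0, 0, 0, 0.1, 0, 0, 0],
  [0, 0, 0, 0, 0, 0, 0],
  [0, 0, 0, 0, 0, 0, 0],
  [0, 0, 0, 0, 0, 0, 0],
])

```text
clock: 50.35
eef_pos: [657.0, -75.3, 208.4]
tcp_rot: [1.45, 1.57, -0.135]
contact_force: [-0.3, -0.0, -2.2]
opening: 0.245
```

Call:
jog_arm([
  [0, 0, 0, 0.2, -0.05, 0.07, 0],
  [0, 0, 0, 0.13, 0, 0, 0],
  [0, 0, 0, 0, 0, 0, 0],
  [0, 0, 0, 0, 0, 0, 0],
])

```text
clock: 50.75
eef_pos: [656.3, -76.1, 205.2]
tcp_rot: [1.284, 1.57, -0.3]
contact_force: [-2.8, -0.3, 6.5]
opening: 0.245
```

Contact. I'll release the board and rise.

Call:
jog_arm([
  [0, 0, 0, 0, 0, 0, 0.4],
  [0, 0, 0, 0, 0, 0, 0.6],
  [0, 0, 0, 0, 0, 0, 0.6],
  [0, 0, 0, 0, 0, 0, 0.6],
  [0, 0, 0, -1, 0, 0, 0.6],
  [0, 0, 0, -2, 0, 0, 0.8],
  [0, 0, 0, -3, 0, 0, 1],
  [0, 0, 0, -2, -3, 0, 1],
  [0, 0, 0, 0, -3, 0, 1],
  [0, 0, 0, 0, 0, 0, 1],
  [0, 0, 0, 0, 0, 0, 1],
])

```text
clock: 51.85
eef_pos: [596.4, -75.2, 285.5]
tcp_rot: [1.485, 1.569, -0.1]
contact_force: [0.2, 0.3, 0.2]
opening: 1.005
```

```bash
python3 - <<'E'
from h import *
shot('wrist','w24');shot('side','s24')
top('w24',656,-76,198,rad=90,tol=6)
plan(656.2,-206,52,89.2)
crop('s24',240,110,390,260,5,'s24c')
E
```

```text
top [656.5 -76.4] [110.3  60.3] -0.8 z 198.1 px [  208    18    98   172 12329]
pos [597.  -75.2 284.7] jaw -90.8 q6 83 open 1.002 F [0.1 1.  0.5] t 51.95
  -> turn [ 0.    0.   -0.05] deg ; shift(new axes) [23.27  6.1  13.  ] cm (half 180)
```

View pics/w24.png

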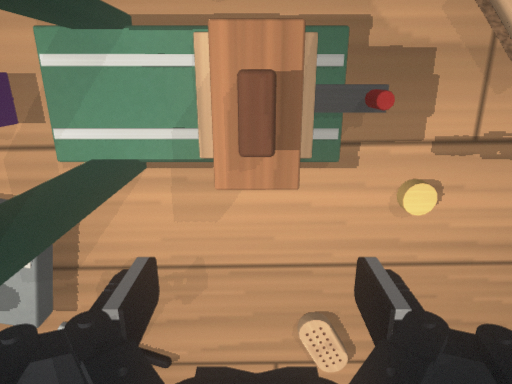

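View pics/s24c.png

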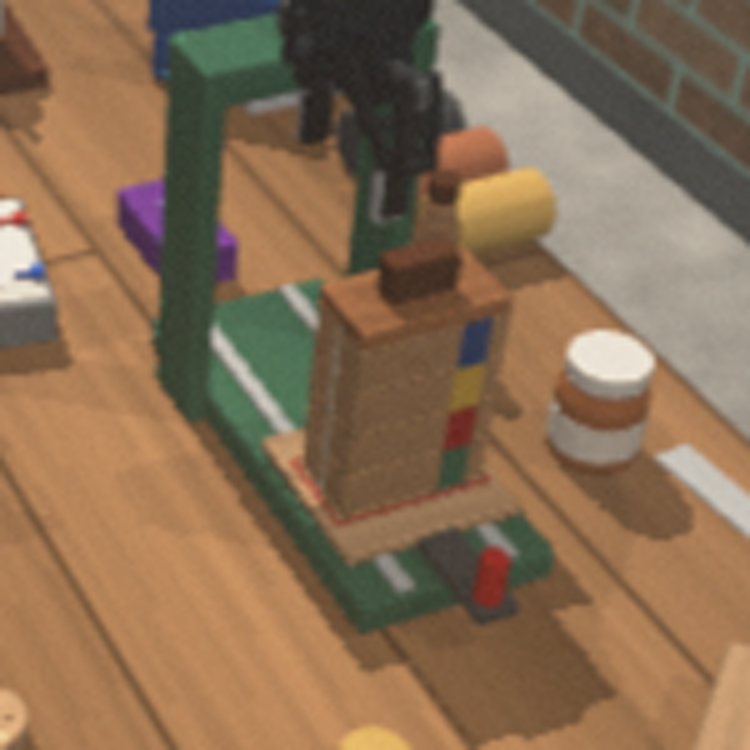

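The board is on squarely, (656.5,-76.4) at -0.8°. Now to the handle.

Call:
jog_arm([
  [0, 0, 0, 0, 0, 3, 1],
  [0, 0, 0, 0, 0, 4, 1],
  [0, 0, 0, 0, 0, 4, 1],
  [0, 0, 0, 0, 3, 2, 1],
  [0, 0, 0, 2, 3, 0, 1],
  [0, 0, 0, 4, 0, 0, 1],
  [0, 0, 0, 4, 0, 0, 1],
  [0, 0, 0, 4, 0, 0, 1],
  [0, 0, 0, 0, 0, 0, 1],
  [0, 0, 0, 0, 0, 0, 1],
  [0, 0, 0, 0, 0, 0, 1],
])

```text
clock: 53.05
eef_pos: [656.1, -206.5, 146.8]
tcp_rot: [1.29, 1.567, -0.295]
contact_force: [-0.8, -0.3, 0.9]
opening: 0.999
```

```bash
python3 - <<'E'
from h import *
shot('wrist','w25')
plan(656.5,-206,52,89.2)
top('w25',655,-206,76,rad=40,tol=6)
E
```

```text
pos [ 656.2 -206.5  147.2] jaw -90.8 q6 73 open 0.999 F [ 0.3  0.1 -0.5] t 53.10
  -> turn [ 0.    0.07 -0.22] deg ; shift(new axes) [ 9.52  0.03 -0.05] cm (half 180)
top [ 654.7 -205.1] [19.  18.9] 89.3 z 74.9 px [240 192  29  28 641]
```

View pics/w25.png

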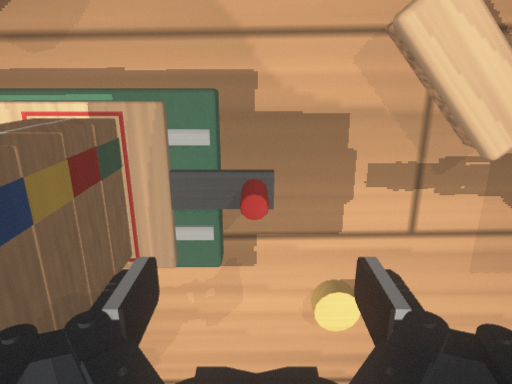

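Call:
jog_arm([
  [0, 0, 0, 2, -0.1, -0.13, 0.8],
  [0, 0, 0, 3, 0, 0, 0.7],
  [0, 0, 0, 3, 0, 0, 0.6],
  [0, 0, 0, 1.4, 0, 0, 0.6],
  [0, 0, 0, 0, 0, 0, 0.5],
  [0, 0, 0, 0, 0, 0, 0.4],
  [0, 0, 0, 0, 0, 0, 0.3],
  [0, 0, 0, 0, 0, 0, 0.2],
  [0, 0, 0, 0, 0, 0, 0.1],
  [0, 0, 0, 0, 0, 0, 0],
  [0, 0, 0, 0, 0, 0, 0],
  [0, 0, 0, 0, 0, 0, 0],
], force=35)

```text
clock: 54.3
eef_pos: [654.6, -205.0, 52.5]
tcp_rot: [1.306, 1.568, -0.279]
contact_force: [-0.8, 0.9, 6.7]
opening: 0.218
```

```bash
python3 - <<'E'
from h import *
shot('wrist','w26')
plan(656.5,-36,53,89.2)
E
```

```text
pos [ 654.6 -205.    52.6] jaw -90.8 q6 73 open 0.213 F [-1.6  0.8  6. ] t 54.35
  -> turn [ 0.    0.05 -0.17] deg ; shift(new axes) [ -0.04  -0.05 -16.9 ] cm (half 180)
```

View pics/w26.png

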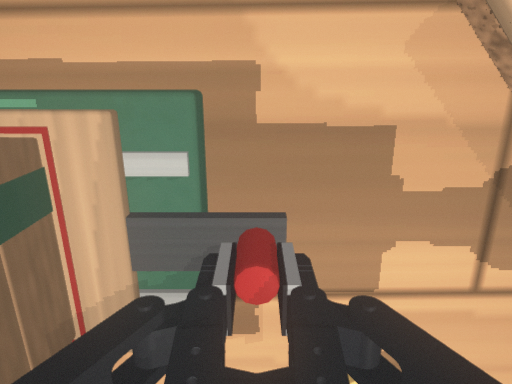

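Call:
jog_arm([
  [0, 0, 0, 0, 0, -0.1, 0],
  [0, 0, 0, 0, 0, -0.2, 0],
  [0, 0, 0, 0, 0, -0.3, 0],
  [0, 0, 0, 0, 0, -0.4, 0],
  [0, 0, 0, 0, 0, -0.5, 0],
  [0, 0, 0, 0, 0, -0.6, 0],
  [0, 0, 0, 0, 0, -0.6, 0],
  [0, 0, 0, 0, 0, -0.6, 0],
  [0, 0, 0, 0, 0, -0.6, 0],
  [0, 0, 0, 0, 0, -0.6, 0],
  [0, 0, 0, 0, 0, -0.6, 0],
  [0, 0, 0, 0, 0, -0.6, 0],
  [0, 0, 0, 0, 0, -0.6, 0],
  [0, 0, 0, 0, 0, -0.6, 0],
  [0, 0, 0, 0, 0, -0.6, 0],
  [0, 0, 0, 0, 0, -0.4, 0],
  [0, 0, 0, 0, 0, -0.3, 0],
  [0, 0, 0, 0, 0, -0.2, 0],
  [0, 0, 0, 0, 0, 0, 0],
  [0, 0, 0, 0, 0, 0, 0],
])

```text
clock: 56.35
eef_pos: [655.9, -120.8, 52.6]
tcp_rot: [1.433, 1.568, -0.152]
contact_force: [-0.6, 0.5, 6.0]
opening: 0.22
```

```bash
python3 - <<'E'
from h import *
shot('side','s27')
plan(656.5,-36,53,89.2)
crop('s27',200,80,370,220,4.7,'s27c')
E
```

```text
pos [ 655.9 -120.8   52.5] jaw -90.8 q6 80 open 0.220 F [0.3 0.1 6.1] t 56.40
  -> turn [ 0.01  0.02 -0.17] deg ; shift(new axes) [-0.05 -0.06 -8.48] cm (half 180)
```

View pics/s27c.png

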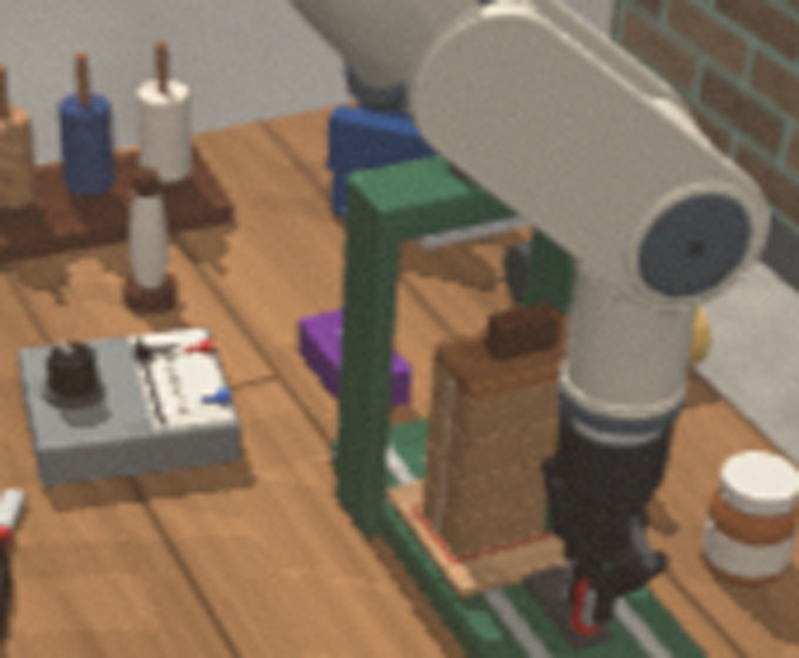

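Call:
jog_arm([
  [0, 0, 0, 0, 0, -0.1, 0],
  [0, 0, 0, 0, 0, -0.2, 0],
  [0, 0, 0, 0, 0, -0.4, 0],
  [0, 0, 0, 0, 0, -0.6, 0],
  [0, 0, 0, 0, 0, -0.6, 0],
  [0, 0, 0, 0, 0, -0.6, 0],
  [0, 0, 0, 0, 0, -0.6, 0],
  [0, 0, 0, 0, 0, -0.6, 0],
  [0, 0, 0, 0, 0, -0.6, 0],
  [0, 0, 0, 0, 0, -0.6, 0],
  [0, 0, 0, 0, 0, -0.6, 0],
  [0, 0, 0, 0, 0, -0.6, 0],
  [0, 0, 0, 0, 0, -0.6, 0],
  [0, 0, 0, 0, 0, -0.4, 0],
  [0, 0, 0, 0, 0, -0.3, 0],
  [0, 0, 0, 0, 0, -0.2, 0],
  [0, 0, 0, 0, 0, -0.2, 0],
  [0, 0, 0, 0, 0, 0, 0],
  [0, 0, 0, 0, 0, 0, 0],
])

```text
clock: 58.3
eef_pos: [657.0, -42.7, 52.5]
tcp_rot: [1.521, 1.568, -0.064]
contact_force: [-0.7, 1.0, 5.5]
opening: 0.225
```

Call:
jog_arm([
  [0, 0, 0, 0, 0, -0.15, 0],
  [0, 0, 0, 0, 0, -0.15, 0],
  [0, 0, 0, 0, 0, -0.15, 0],
  [0, 0, 0, 0, 0, -0.15, 0],
  [0, 0, 0, 0, 0, 0, 0],
  [0, 0, 0, 0, 0, 0, 0],
])

```text
clock: 58.9
eef_pos: [657.1, -36.9, 52.5]
tcp_rot: [1.469, 1.568, -0.116]
contact_force: [-0.9, -0.4, 5.8]
opening: 0.216
```

Call:
jog_arm([
  [0, 0, 0, 0, 0, -0.1, 0],
  [0, 0, 0, 0, 0, -0.1, 0],
  [0, 0, 0, 0, 0, 0, 0],
  [0, 0, 0, 0, 0, 0, 0],
])

```text
clock: 59.3
eef_pos: [657.1, -35.7, 52.5]
tcp_rot: [1.178, 1.567, -0.406]
contact_force: [-0.7, -4.9, 5.9]
opening: 0.216
```

Call:
jog_arm([
  [0, 0, 0, 0, 0, 0, 0.3],
  [0, 0, 0, 0, 0, 0, 0.4],
  [0, 0, 0, 0, 0, 0, 0.5],
  [0, 0, 0, 0, 0, 0, 0.6],
  [0, 0, 0, 0, 0, 0, 0.6],
  [0, 0, 0, -1, 0, 0, 0.6],
  [0, 0, 0, -2, 0, 0, 0.6],
  [0, 0, 0, -3, 0, 1, 0.6],
  [0, 0, 0, -4, 0, 2, 0.6],
  [0, 0, 0, -4, 0, 3, 0.6],
  [0, 0, 0, -4, 0, 3, 0.6],
  [0, 0, 0, -4, -3, 3, 0.6],
  [0, 0, 0, 0, -4, 3, 0.6],
  [0, 0, 0, 0, -4, 2, 0.6],
  [0, 0, 0, 0, -4, 0, 0.6],
  [0, 0, 0, 0, 0, 0, 0.6],
  [0, 0, 0, 0, 0, 0, 0.6],
])

```text
clock: 61.0
eef_pos: [507.5, -198.6, 265.9]
tcp_rot: [1.302, 1.569, -0.283]
contact_force: [-0.1, 0.6, -0.7]
opening: 0.596
```

```bash
python3 - <<'E'
from h import *
shot('side','s28');shot('scene','sc28');shot('wrist','w28')
plan(450,285,210,0)
for t in ['s28','sc28']: 
    try: top(t,658,94,198,rad=90,tol=6)
    except Exception as e: print(e)
crop('s28',190,80,360,220,4.7,'s28c'); crop('sc28',200,190,350,290,5.3,'sc28c')
E
```

```text
pos [ 508.9 -198.3  265.2] jaw -90.8 q6 69 open 0.600 F [-0.1 -0.5  0.3] t 61.15
  -> turn [ 8.924e+01 -4.000e-02 -6.000e-02] deg ; shift(new axes) [  5.52 -48.33   5.89] cm (half 180)
top [617.6  94.9] [70.  21.4] 62.5 z 198.1 px [285 138   7  13  52]
top [660.8 120. ] [109.2   8.7] -0.9 z 197.0 px [268 243  12  28  79]
```

View pics/s28c.png

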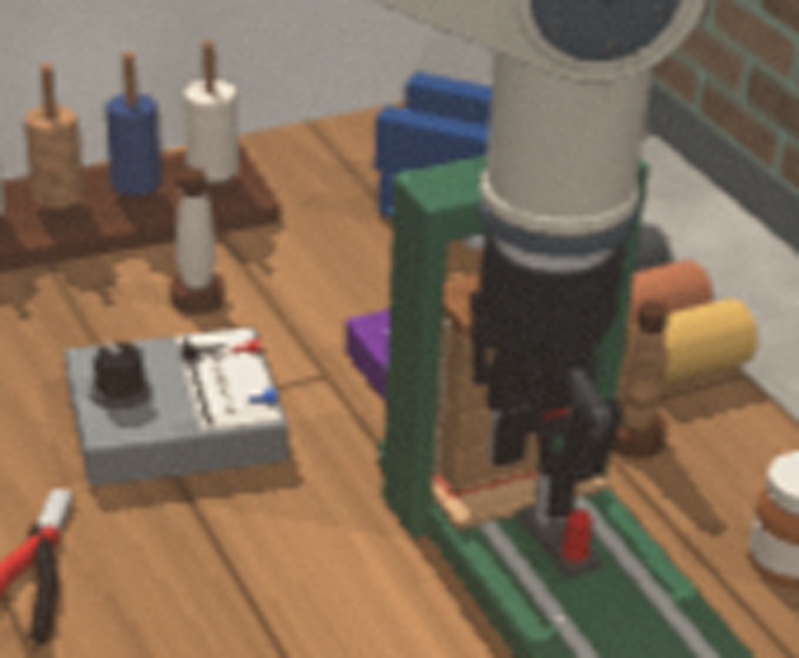

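View pics/sc28c.png

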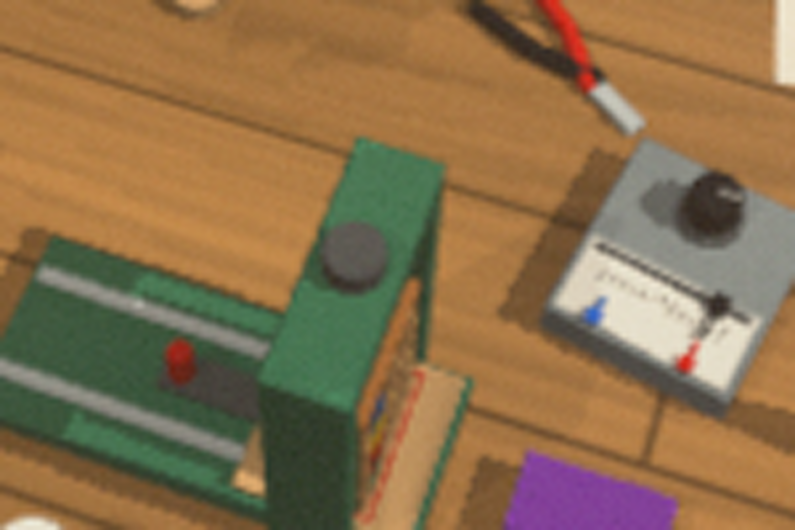

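View pics/w28.png

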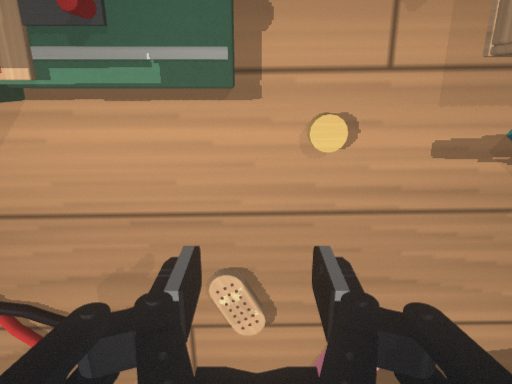

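Call:
jog_arm([
  [0, 0, 0, 0, -3, 0, 0.6],
  [0, 0, 0, 0, -4, -3, 0.6],
  [0, 0, 0, 0, -4, -4, 0.6],
  [0, 0, 0, 0, -4, -4, 0.6],
  [0, 0, 0, 0, 0, -4, 0.6],
  [0, 0, 0, 0, 0, -4, 0.6],
  [0, 0, 0, 0, 0, -4, 0.6],
  [0, 0, 0, 0, 0, 0, 0.6],
  [0, 0, 0, 0, 0, 0, 0.6],
])

```text
clock: 62.05
eef_pos: [370.8, 25.3, 264.9]
tcp_rot: [0.476, 1.57, -1.105]
contact_force: [-0.5, -0.0, -0.4]
opening: 0.6
```

```bash
python3 - <<'E'
from h import *
shot('side','s29');shot('scene','sc29')
for t in ['s29','sc29']: 
    top(t,658,94,198,rad=90,tol=6)
    top(t,656,-36,76,rad=40,tol=6)
crop('s29',190,80,360,220,4.7,'s29c')
E
```

```text
top [658.2  88.6] [109.3  63.6] -1.5 z 198.1 px [285 135  32  16 245]
top [656.2 -38.1] [19.6 14.2] 61.6 z 74.4 px [311 188   5   5  20]
top [659.7 120.1] [106.4   8.8] -0.8 z 196.7 px [268 243  12  28  76]
top [658.9 -34.7] [16.4 14. ] -9.6 z 74.0 px [232 254   5   5  17]
```

View pics/s29c.png

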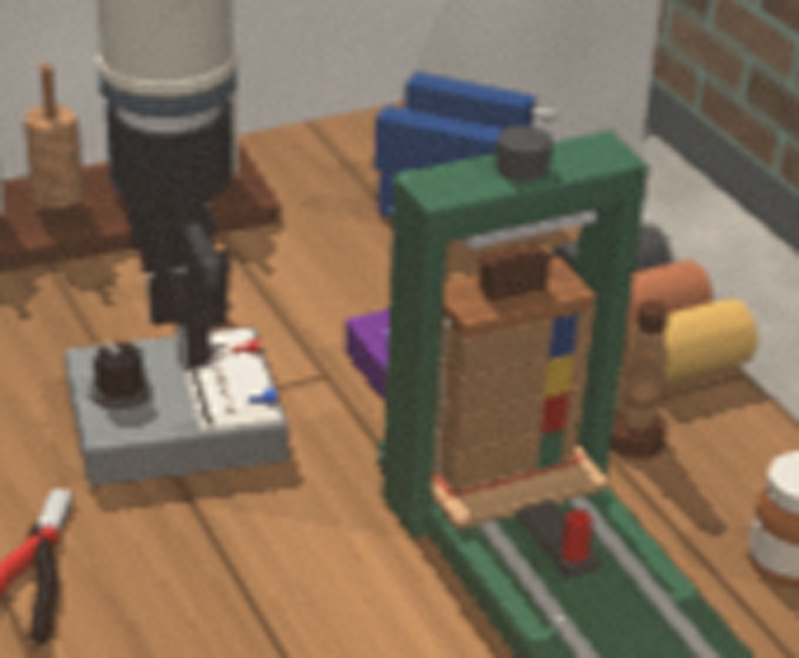

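```bash
python3 - <<'E'
from h import *
print(r.sense()['contact_force'], r.sense()['clock']); print(r.sign_off())
E
```

```text
[ 0.15403109 -0.75709845 -0.14870801] 62.15
the job is handed in; nothing more can be done
None
```

The job is handed in, at about 62 s on the robot's clock. No verdict was reported, so what follows is what I measured.

- **Gauge:** I turned the knob about 230° clockwise. The wrist camera put the pointer about 0.2 to 0.8 mm off the red mark. It was not measured again after the arm left it. In the later pictures it still looked lined up.
- **Column:** I drew the tray out to its stop and stacked green, red, yellow and blue cartons with the board on top. Each layer, when placed, was within about 1 mm and 0.5° of the tray's middle and direction. The red carton had been knocked about 40 mm aside before I picked it, so I measured its position again first.
- **Tray home:** I pushed the tray home until the force rose, after about 169 mm of travel out of 170. In the last pictures the column is square under the bridge with the grip up. The white bobbin was upright in the last view that showed it, before a final short move of the arm away over open bench. The gripper was clear of everything.

**Disagreement:** with the bridge hiding part of the column, the side camera put the column's shift at 167 mm. The scene camera gave 169 mm from the column's rear edge. The measured arm travel was also 169 mm. All are within the 8 mm tolerance.

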